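# Charge the mill jar and hold its bayonet lid shut

## Robot

A 6-joint arm with a two-finger parallel gripper is mounted at the origin on the work surface. World frame = base frame: x ahead of the robot, y to its left, z up, the work surface at z = 0. Lengths are in m, angles in rad, forces in N, time in s.
With the tool pointing down it reaches from about 0.35 to 0.975 m from the base axis. Payload 17.4 kg.
Tool frame: the origin (TCP) lies on the centre line of the jaws, within the pads' length; the fingertips stand 22 mm ahead of it and the grasp point (between the pads) lies 3 mm ahead of it; y points along the fingers, z is the direction in which the jaws open and shut, and the axes are right-handed (so a half turn about y gives the same grasp; the last joint's range is limited). The gripper opens to 85 mm and grips with 20 to 120 N. Pads are 22 mm wide; open, the fingers measure 114 mm over their backs; the gripper's body (76 mm by 85 mm) begins 54 mm behind the grasp point. The pads swing forward as they close: fully open they stand 13 mm farther back than shut.
Start: joints at [1.193, 0.116, 1.442, -0, 1.584, -0.038], TCP at [0.225, 0.636, 0.253] pointing down, gripper open.
Joint ranges: [-2.83, 2.83], [-0.83, 2.19], [0.07, 2.5], [-1.14, 4.28], [0.01, 3], [-2.97, 2.97]. Speed limits (rad/s): [1.89, 1.89, 2.22, 3.14, 3.14, 3.14].

## Interface

Orientations are given as a 3x3 rotation matrix whose columns are the frame's x, y, z axes.
In Python, from workcell import arm gives the robot as it stands.
- The arm moves only by the shell command python3 -m jog 'ROWS' [FORCE]. ROWS is JSON, a list that holds one entry, the list of rows, each a list of 5 numbers: the shift along the tool's x, y, z in m, then the turn about the tool's y in rad, then the closure, from -1 (fully open) to 1 (shut). A call has 1 to 8 rows; each row is the pose to reach, as a shift and turn from the pose commanded when the call began, along the tool's axes at that moment; what a row does not reach only later rows make up. A row lasts 1/8 s, in which the tool goes at most 62.5 mm and 10.7 degrees, less where a joint would pass 70% of its speed; a pose out of reach is approached as far as the arm can. A call with a gripper value outside its range is refused whole. The fingers move at their own pace and stop on an object; FORCE is the grip in N (left out, the last holds). Time passes only in rows, so rows that repeat a pose let the fingers close. It gives the time, the measured TCP pose, the force and the opening at its end, in the units of the state.
- arm.get_obs(): the state, without advancing time (a new reading comes with each control period).
- arm.read_camera(name): name is "scene" or "top" or "wrist"; returns a dict with "pixels" (400x640x3 uint8, red, green, blue), "camera_matrix" (3x3 intrinsics, pixels), "rvec" (rotation vector, rad) and "tvec" (3), from world to camera coordinates, as OpenCV has them; the wrist camera has in their place "mount" (4x4, takes a point from camera to tool coordinates, whose origin is the TCP and whose axes are the tool frame's). Camera axes: x right, y down, z forward; pixel columns grow to the right and rows downward; lengths in m; the calibration is good to about 2 mm. A picture is of the moment at which its call begins: read the wrist's pose just before it. There is no depth.
- arm.sign_off(): hands the job in, once; it reports no verdict.
The state is a dict: "time_s": time; "qpos": joint angles; "dq": joint speeds; "joint_efforts": joint torques, N m; "tool_pos": TCP position; "orientation": TCP orientation; "ft_force": force on the tool from outside, world axes, zero at the start; "moment": the same for the moment, N m; "gripper_width": finger opening in m.
Only numpy, scipy, OpenCV 4.12 (cv2) and the standard library are available. Lean on these libraries where they do the work, as an engineer would, in place of code of your own. Each camera call takes 0.05 s, during which the arm holds its last target.

## Task

Pour all six grinding balls from the scoop into the mill jar and set the empty scoop down upright on the bench. Then put the lid on with its lugs in the collar's slots, push it fully home against the spring, twist it clockwise (seen from above) a full quarter turn, and finish still gripping the lid and pressing it down with its flange on the collar, so that the locking pin can be put in: do not let go. Leave the other things on the bench where they are.

Things in the scene. Friction and masses are not known exactly. Their poses are not given: they have to be found in the camera images.
- jar: open mill jar of white porcelain with a steel bayonet collar, 116 mm outside diameter, 100 mm tall, bolted to the bench; origin at the centre of its underside, z up. The collar's lip is 7 mm thick, its opening 84 mm across, with two lug slots 19 mm wide cut through the lip opposite each other, on the jar's +x and -x sides (its x axis runs through both slots)
- jar_mouth (a point): centre of the jar's mouth, level with the collar's top (100 mm up); axes as the jar. Under the lip a channel runs clockwise, seen from above, from each slot to a stop 96 deg on; counterclockwise is blocked after about 8 deg. A sprung ring seat lies 10 mm below this point; balls fall through its 64 mm hole to the jar's floor. Two bolted feet stick out at its +y and -y sides
- seat (a joint): how far the sprung ring seat is pressed down, m: 0 at rest, 0.009 when the lid's flange is down on the collar. The spring pushes back with about 5 N at rest and 12 N at 0.009; the lid's weight alone does not press it down. Its face turns freely with the lid
- lid_grip (a point): grip point in the middle of the bar on the jar's aluminium lid: bar 60 mm along x, 16 mm along y, 40 mm tall (18 mm above, 22 mm below this point). Under it a flange, 100 mm wide, 6 mm thick, its underside 28 mm below this point; under that a plug 79 mm wide, 19 mm deep, chamfered foot. The lid stands on its plug on the bench. With the flange down on the collar this point is 128 mm above the jar's underside
- lid: the same lid, 0.2 to 0.4 kg, origin at the centre of its underside, 47 mm below the grip point. Two lugs, 12 mm wide, 6 mm tall, stick out from the plug to 49 mm from the axis on the +x and -x sides, in line with the bar; half a turn makes no difference. They clear the lip for turning when the flange is within 4.5 mm of the collar; a turned lid let go springs up 4.5 mm until they catch
- scoop_grip (a point): grip point in the square wooden post (20 x 20 mm, its top 26 mm above this point) at the back of the grey scoop, 78 mm above the scoop's underside. Axes are the scoop's: z up, -x towards its pouring lip
- scoop_lip (a point): middle of the scoop's pouring lip, 134 mm ahead (-x) of the post's centre and 46 mm above the scoop's underside; same axes
- scoop: the same scoop, 0.14 kg, origin on its underside, 46 mm ahead (-x) of the post's centre: an open tray 50 mm wide (44 inside), 48 mm tall; its floor runs from 13 to 81 mm ahead of the post's centre and then rises as a ramp at 39 deg to the lip. Tipped lip down by 60 to 70 deg, all balls roll out
- ball0_center (a point): white porcelain grinding ball, 20 mm diameter, 12 g, one of six in the scoop; its centre
- ball1_center (a point): white porcelain grinding ball, 20 mm diameter, 12 g, one of six in the scoop; its centre
- ball2_center (a point): white porcelain grinding ball, 20 mm diameter, 12 g, one of six in the scoop; its centre
- ball3_center (a point): white porcelain grinding ball, 20 mm diameter, 12 g, one of six in the scoop; its centre
- ball4_center (a point): white porcelain grinding ball, 20 mm diameter, 12 g, one of six in the scoop; its centre
- ball5_center (a point): white porcelain grinding ball, 20 mm diameter, 12 g, one of six in the scoop; its centre
- mug: blue glazed mug, 76 mm wide, 85 mm tall, handle on one side, a bystander; origin at the centre of its underside
- bisque_bowl: terracotta bowl, 110 mm wide, 50 mm tall, a bystander; origin at the centre of its underside
- pot_cover: small terracotta pot cover with a round knob, 76 mm wide, 36 mm tall (not the jar's lid), a bystander; origin at the centre of its underside
- beaker: white ceramic cup without handle, 72 mm wide, 70 mm tall, a bystander; origin at the centre of its underside
- wood_rib: flat wooden throwing rib, 100 x 50 x 8 mm, a bystander; origin at the centre of its underside
- stain_jar: small closed stain jar, 52 mm wide, 75 mm tall, a bystander; origin at the centre of its underside
Not all that is in view belongs to the job. Leave any green, turquoise or yellow look-alike of the scoop alone.

How it is judged:
On the way, in this order (a step that is already met when the one before it is completed fails the run):
1. all six balls lie in the jar (horizontal distance between each of ball0_center, ball1_center, ball2_center, ball3_center, ball4_center, ball5_center and jar below 0.052 m and height (world z) of each of ball0_center, ball1_center, ball2_center, ball3_center, ball4_center, ball5_center below 0.08 m), for 0.2 s.
2. the scoop stands upright on the bench, released (height (world z) of scoop below 0.006 m and angle between scoop's own z axis and vertical below 0.1 rad and contact force between the fingers and scoop below 0.1 N), for 0.2 s.
3. the lid's lugs are down in the collar's slots (horizontal distance between lid_grip and jar below 0.006 m and z of lid_grip in the frame of jar below 0.136 m and angle between the x axis of lid and the x axis of jar, either way round below 0.3 rad).
At the end, for the whole second after the job is handed in: All six balls in the jar; scoop upright on the bench (6 deg), untouched; lid centred on the jar (6 mm), upright (5 deg), turned a quarter turn from the slots (14 deg), flange within 3 mm of the collar, seat 6 mm or more down, at rest, still gripped with over 2 N (all of step 1 and horizontal distance between lid_grip and jar below 0.006 m and z of lid_grip in the frame of jar below 0.1312 m and angle between lid's own z axis and vertical below 0.08 rad and angle between the x axis of lid and the y axis of jar, either way round below 0.25 rad and value of joint seat above 0.006 m and contact force between the fingers and lid above 2 N and linear speed of lid below 0.02 m/s and height (world z) of scoop below 0.006 m and angle between scoop's own z axis and vertical below 0.1 rad and contact force between the arm and scoop below 0.1 N); the arm keeps its last pose, push and grip.
It fails at once if one of the other things on the bench is displaced by more than 30 mm or tipped over (distance of any of mug, bisque_bowl, pot_cover, beaker, wood_rib, stain_jar from where it was at the start of the episode above 0.03 m or angle between any of mug, bisque_bowl, pot_cover, beaker, wood_rib, stain_jar's own z axis and vertical above 0.5 rad).
It also fails if it takes over 64 s, if anything falls off the work surface, if the arm or the gripper's body presses on something with over 40 N, if the wrist force passes 120 N, or if a joint passes its speed limit or range.

## Working session

There is one attempt and no reset: what is moved stays moved. The work goes in short steps, Python scripts to look and compute and a shell command to move; the robot and the scene stay as the last step left them, time stands still between calls to the robot, and variables do not carry over. Pictures are saved under pics/ and viewed, and the job is handed in when it is done.

```bash
ls; mkdir -p pics
python3 - <<'E'
from workcell import arm
import cv2
o=arm.get_obs(); print(o)
for n in ("scene","top","wrist"):
    c=arm.read_camera(n); cv2.imwrite(f"pics/{n}0.png",c["pixels"][:,:,::-1]); print(n,{k:v for k,v in c.items() if k!="pixels"})
E
```

```text
pics
{'time_s': 0.0, 'qpos': array([ 1.19321624e+00,  1.16473472e-01,  1.44229133e+00, -9.00011657e-06,
        1.58398420e+00, -3.77854991e-02]), 'dq': array([-0.0011362 , -0.00206088, -0.00139018, -0.00021309,  0.00042298,
        0.00056825]), 'joint_efforts': array([-1.35986065e-03, -7.31994653e+01, -6.32487273e+01, -1.48926706e-04,
        6.52282324e-03, -6.59503803e-05]), 'tool_pos': array([0.22491131, 0.6362457 , 0.25255441]), 'orientation': array([[ 9.42823104e-01, -4.17946345e-04,  3.33293295e-01],
       [-3.33293556e-01, -1.07820836e-03,  9.42822488e-01],
       [-3.46895969e-05, -9.99999331e-01, -1.15585857e-03]]), 'ft_force': array([-0.45713541,  0.16880546, -1.29393127]), 'moment': array([-0.00683925,  0.03203986, -0.00040799]), 'gripper_width': 0.08522678030824918}
scene {'camera_matrix': array([[408.6226199 ,   0.        , 313.69081361],
       [  0.        , 408.6226199 , 204.31950084],
       [  0.        ,   0.        ,   1.        ]]), 'rvec': array([ 2.06014   ,  1.32621087, -0.53787652]), 'tvec': array([-0.18537739, -0.3065945 ,  1.35970404])}
top {'camera_matrix': array([[397.78098112,   0.        , 318.40453879],
       [  0.        , 397.78098112, 196.86895725],
       [  0.        ,   0.        ,   1.        ]]), 'rvec': array([ 2.17946407, -2.17828454,  0.06693753]), 'tvec': array([-0.03784295,  0.58613294,  0.96918183])}
wrist {'camera_matrix': array([[279.76142225,   0.        , 317.54826535],
       [  0.        , 279.76142225, 192.97628448],
       [  0.        ,   0.        ,   1.        ]]), 'mount': array([[ 7.56059177e-04,  9.56160199e-01,  2.92843136e-01,
        -7.46021703e-02],
       [ 1.31785002e-04, -2.92843312e-01,  9.56160435e-01,
        -1.20946332e-01],
       [ 9.99999706e-01, -6.84321538e-04, -3.47414448e-04,
         3.24989305e-04],
       [ 0.00000000e+00,  0.00000000e+00,  0.00000000e+00,
         1.00000000e+00]])}
```

View pics/scene0.png

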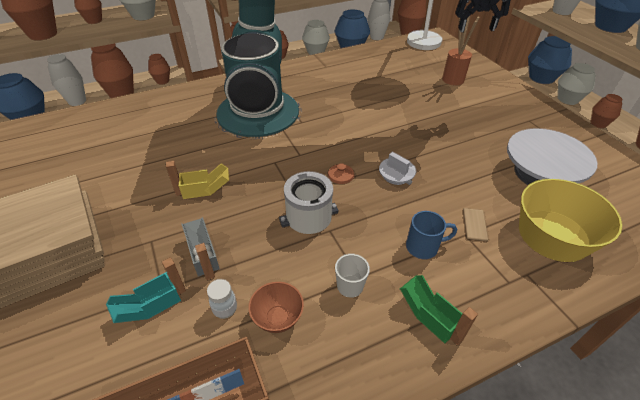

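View pics/top0.png

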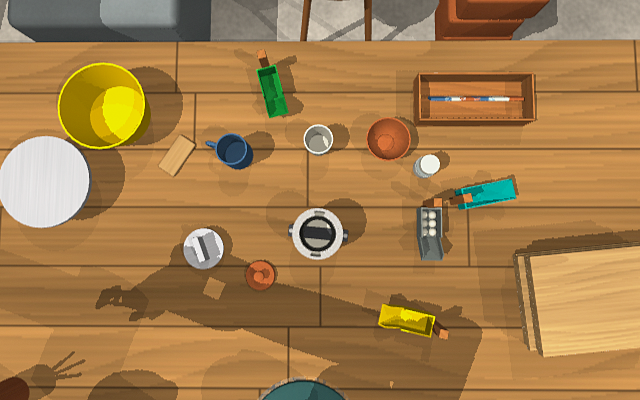

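View pics/wrist0.png

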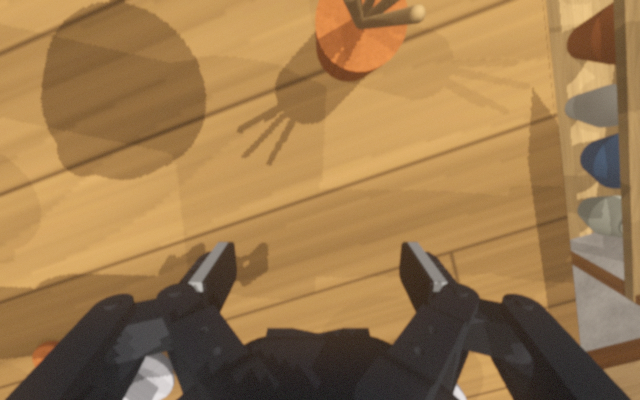

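Candidates for the scoop (top view): grey with white balls at (430,232), against yellow (405,320), turquoise (487,192) and green (272,90). I choose the grey one. For the lid: aluminium disc with a bar at (204,248), against the terracotta pot cover (260,275) and the big disc (43,180). I'll check these in a crop.

```bash
cat > h.py <<'E'
import numpy as np, cv2
from workcell import arm
def load(c,obs=None):
    K=c["camera_matrix"]
    if "rvec" in c:
        R=cv2.Rodrigues(c["rvec"])[0]; t=c["tvec"]
        return K,R.T,-R.T@t
    M=c["mount"]; Rt=np.array(obs["orientation"]); p=np.array(obs["tool_pos"])
    return K,Rt@M[:3,:3],Rt@M[:3,3]+p
def ray(cam,uv):
    K,R,C=cam
    d=R@np.linalg.inv(K)@np.array([uv[0],uv[1],1.]); return C,d/np.linalg.norm(d)
def plane(cam,uv,z):
    C,d=ray(cam,uv); return C+d*(z-C[2])/d[2]
def proj(cam,P):
    K,R,C=cam; q=K@(R.T@(np.array(P)-C)); return q[:2]/q[2]
def tri(c1,u1,c2,u2):
    A=[];b=[]
    for c,u in((c1,u1),(c2,u2)):
        C,d=ray(c,u);M=np.eye(3)-np.outer(d,d);A.append(M);b.append(M@C)
    P=np.linalg.lstsq(np.vstack(A),np.hstack(b),rcond=None)[0]; return P
def crop(px,x0,y0,x1,y1,s,name):
    cv2.imwrite(name,cv2.resize(px[y0:y1,x0:x1,::-1],None,fx=s,fy=s,interpolation=cv2.INTER_CUBIC))
E
python3 - <<'E'
from h import *
c=arm.read_camera("top"); np.save("top0.npy",c["pixels"])
crop(c["pixels"],380,150,540,270,5,"pics/t_scoop.png")
crop(c["pixels"],170,190,370,300,4,"pics/t_jar.png")
d=arm.read_camera("scene"); np.save("scene0.npy",d["pixels"])
crop(d["pixels"],90,200,250,320,5,"pics/s_scoop.png")
crop(d["pixels"],260,130,440,250,4,"pics/s_jar.png")
import pickle
pickle.dump((load(c),load(d)),open("cams.pkl","wb"))
print(load(c)[2],load(d)[2])
E
```

```text
[ 0.51416351 -0.048774    1.00873898] [ 1.13577133 -0.30579435  0.77050201]
```

View pics/t_scoop.png

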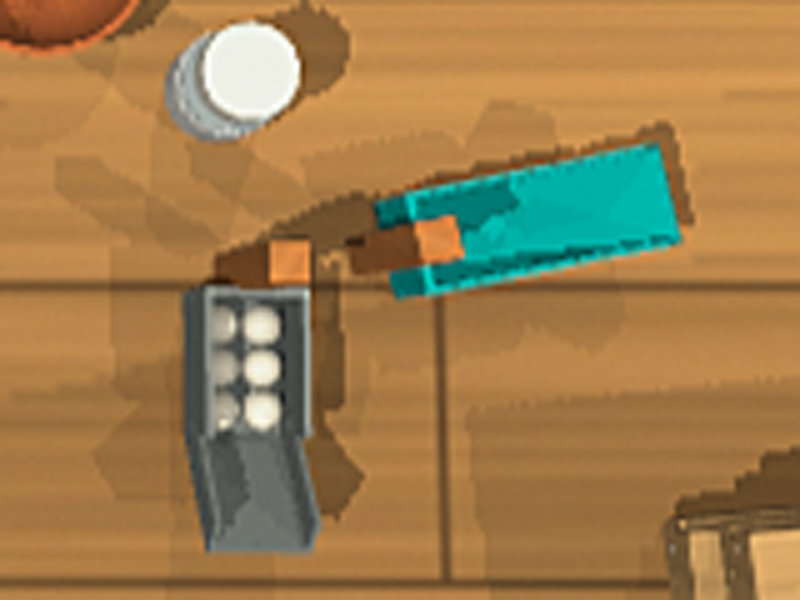

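View pics/t_jar.png

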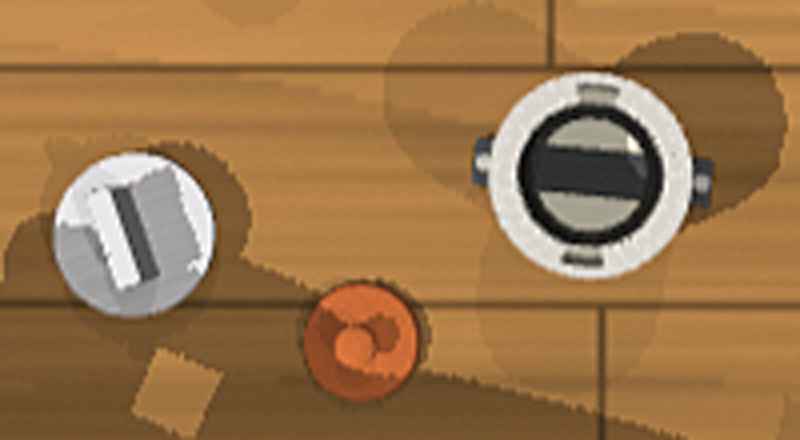

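View pics/s_scoop.png

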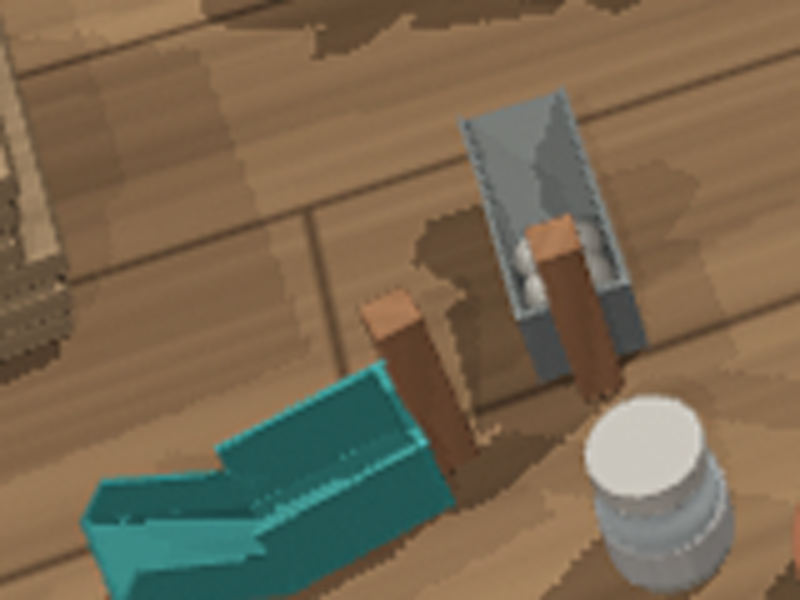

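View pics/s_jar.png

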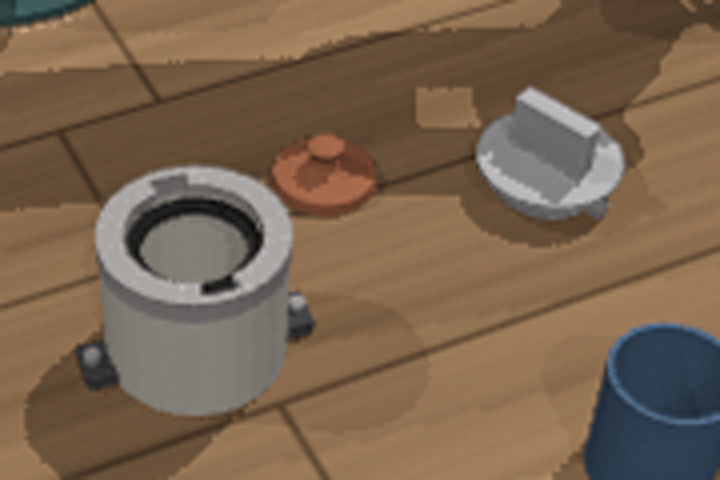

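The crops confirm it. The grey tray at (430,232) holds six white balls with its post at (437.5,202). The lid's bar is at about (203,247). The jar's slots are at (319,213) and (315,254). Next I measure them.

Run:
```python
from h import *
import pickle
T,S=pickle.load(open("cams.pkl","rb"))
top=np.load("top0.npy"); sc=np.load("scene0.npy")
def u(p,x0,y0,s): return ((p[0]+.5)/s-.5+x0,(p[1]+.5)/s-.5+y0)
ts=lambda p:u(p,380,150,5); tj=lambda p:u(p,170,190,4); ss=lambda p:u(p,90,200,5); sj=lambda p:u(p,260,130,4)
post_t=ts((290,261)); post_s=ss((553,237))
print("post top plane",plane(T,post_t,.104),plane(S,post_s,.104),"tri",tri(T,post_t,S,post_s))
L=[plane(T,ts(p),.047) for p in((208,550),(315,550))]; B=[plane(T,ts(p),.048) for p in((206,289),(310,290))]
print("lip",L,"back",B, "mid",np.mean(L,0),np.mean(B,0))
Ls=[plane(S,ss(p),.047) for p in((461,120),(562,92))]; print("lip scene",np.mean(Ls,0))
lm=np.mean(L,0);
P=(plane(T,post_t,.104)+0); d=lm-P; print("len",np.hypot(*d[:2]),"dir",np.degrees(np.arctan2(d[1],d[0])))
# jar
hsv=cv2.cvtColor(top,cv2.COLOR_RGB2HSV)
m=((hsv[...,1]<60)&(hsv[...,2]>150)).astype(np.uint8)
for nm,(x0,y0,x1,y1),z in(("jar",(285,205,350,262),.1),("lid",(180,222,226,272),.025)):
    mm=np.zeros_like(m); mm[y0:y1,x0:x1]=m[y0:y1,x0:x1]
    cs,_=cv2.findContours(mm,cv2.RETR_EXTERNAL,cv2.CHAIN_APPROX_NONE); cc=max(cs,key=cv2.contourArea)
    h=cv2.convexHull(cc); e=cv2.fitEllipse(h); print(nm,e,plane(T,e[0],z))
    (cx,cy),r=cv2.minEnclosingCircle(h); print(" circ",plane(T,(cx,cy),z), 2*r*(T[2][2]-z)/397.8)
s1,s2=plane(T,tj((598,95)),.1),plane(T,tj((583,258)),.1)
print("slots",s1,s2,"mid",(s1+s2)/2,np.degrees(np.arctan2(*(s1-s2)[[1,0]])))
a,b=plane(S,sj((169,185)),.1),plane(S,sj((220,286)),.1); print("slots sc",a,b,(a+b)/2,np.degrees(np.arctan2(*(b-a)[[1,0]])))
# lid bar top z=.065; corners in crop top
c4=[(91,192),(113,186),(138,284),(116,290)]
q=[plane(T,tj(p),.065) for p in c4]; print("bar",q,np.mean(q,0), np.degrees(np.arctan2(*(q[0]-q[3])[[1,0]])))
```

```text
post top plane [ 0.56891931 -0.30917527  0.104     ] [ 0.56761144 -0.30860834  0.104     ] tri [ 0.56884904 -0.30867083  0.10549535]
lip [array([ 0.43398309, -0.28364496,  0.047     ]), array([ 0.43408005, -0.33461234,  0.047     ])] back [array([ 0.5587773 , -0.28465701,  0.048     ]), array([ 0.55831666, -0.33460504,  0.048     ])] mid [ 0.43403157 -0.30912865  0.047     ] [ 0.55854698 -0.30963103  0.048     ]
lip scene [ 0.43372179 -0.30809997  0.047     ]
len 0.13488775293476682 dir 179.98019561794806
jar ((316.53057861328125, 233.34959411621094), (50.81275177001953, 52.675724029541016), 93.76168823242188) [ 0.49716613 -0.03423865  0.1       ]
 circ [ 0.49657045 -0.03206087  0.1       ] 0.12322376127726925
lid ((202.97354125976562, 247.9755401611328), (39.51872253417969, 40.3658447265625), 41.11996078491211) [0.45953129 0.24684483 0.025     ]
 circ [0.45947151 0.24677807 0.025     ] 0.10014727959151391
slots [ 0.54260776 -0.04010554  0.1       ] [ 0.45025108 -0.03167929  0.1       ] mid [ 0.49642942 -0.03589241  0.1       ] -5.213001300879454
slots sc [ 0.45168336 -0.03178532  0.1       ] [ 0.54247878 -0.03897687  0.1       ] [ 0.49708107 -0.03538109  0.1       ] -4.528722719112088
bar [array([0.48607752, 0.26056364, 0.065     ]), array([0.48963232, 0.24756597, 0.065     ]), array([0.43211529, 0.23144341, 0.065     ]), array([0.42858367, 0.24438279, 0.065     ])] [0.4591022  0.24598895 0.065     ] 15.718516871095904
```

Measured, with the two views agreeing to 1–2 mm:

| Item | Position (m) | Orientation |
|---|---|---|
| Post | (0.569, -0.309) | lip toward -x, 135 mm from the post (134 given) |
| Jar | (0.4965, -0.0355) | yaw about -5° |
| Lid | (0.459, 0.246) | bar yaw about 16° |

Jogging only turns about the vertical, so the scoop has to be tipped by letting it pivot in the pads. I start by moving above the post.

```bash
python3 -m jog '[[[0.32,0,-0.388,-0.341,0],[0.32,0,-0.388,-0.341,0],[0.32,0,-0.388,-0.341,0],[0.32,0,-0.388,-0.341,0],[0.32,0,-0.388,-0.341,0],[0.32,0,-0.388,-0.341,0],[0.32,0,-0.388,-0.341,0],[0.32,0,-0.388,-0.341,0]]]' 20
```

```text
time_s: 1.25
tool_pos: [0.3965, 0.1648, 0.2535]
orientation: [[1.0, 0.001, -0.002], [0.002, 0.0, 1.0], [0.001, -1.0, 0.0]]
ft_force: [1.1, 0.2, 0.3]
gripper_width: 0.0428
```

```bash
python3 -m jog '[[[0.17,0,-0.47,0,0],[0.17,0,-0.47,0,0],[0.17,0,-0.47,0,0],[0.17,0,-0.47,0,0],[0.17,0,-0.47,0,0],[0.17,0,-0.47,0,0],[0.17,0,-0.47,0,0],[0.17,0,-0.47,0,0]]]'
python3 - <<'E'
from h import *
o=arm.get_obs(); c=arm.read_camera("wrist"); cv2.imwrite("pics/w1.png",c["pixels"][:,:,::-1])
cam=load(c,o); print(o["tool_pos"],proj(cam,(0.569,-0.309,.104)),proj(cam,(.434,-.309,.047)))
t=arm.read_camera("top"); crop(t["pixels"],380,150,540,270,5,"pics/t1.png")
E
```

```text
time_s: 2.25
tool_pos: [0.5673, -0.3053, 0.2532]
orientation: [[1.0, 0.0, -0.001], [0.001, 0.0, 1.0], [0.0, -1.0, 0.0]]
ft_force: [-0.7, 0.8, 1.2]
gripper_width: 0.0425
[ 0.56726053 -0.30528627  0.25324788] [313.66156054 186.75560679] [313.89576999  49.11594951]
```

View pics/w1.png

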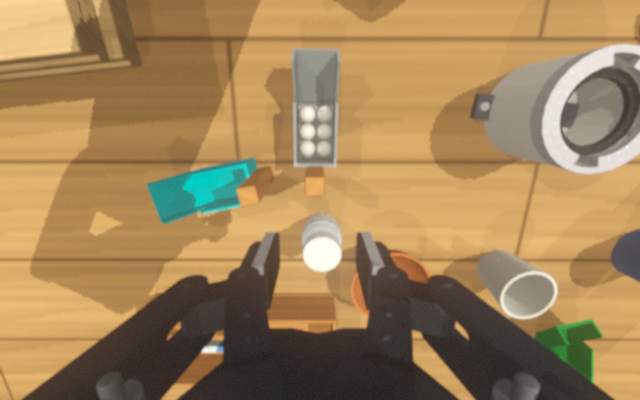

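The wrist view shows the grey scoop's post top at (314,184), where (314,187) was predicted. The turquoise post at (254,190) stays clear of the left finger. I descend.

```bash
python3 -m jog '[[[0.002,0.05,-0.004,0,0],[0.002,0.1,-0.004,0,0],[0.002,0.13,-0.004,0,0],[0.002,0.16,-0.004,0,0],[0.002,0.18,-0.004,0,0],[0.002,0.195,-0.004,0,0],[0.002,0.195,-0.004,0,0]]]'
python3 - <<'E'
from h import *
o=arm.get_obs(); c=arm.read_camera("wrist"); cv2.imwrite("pics/w2.png",c["pixels"][:,:,::-1])
s=arm.read_camera("scene"); crop(s["pixels"],100,150,300,300,4,"pics/s2.png")
E
```

```text
time_s: 3.22
tool_pos: [0.5687, -0.3069, 0.0577]
orientation: [[1.0, -0.001, -0.001], [0.001, 0.001, 1.0], [-0.001, -1.0, 0.001]]
ft_force: [0.3, -0.1, 0.0]
gripper_width: 0.0427
```

View pics/w2.png

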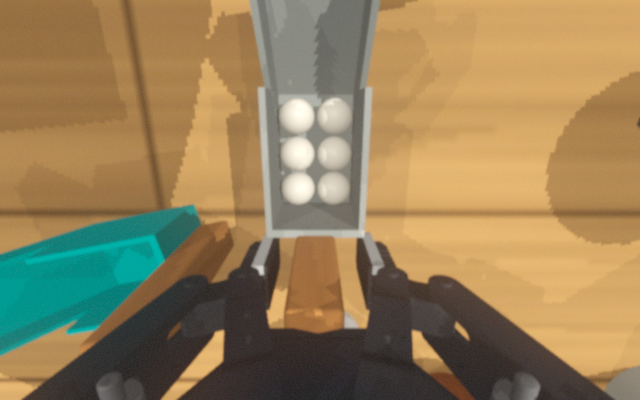

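View pics/s2.png

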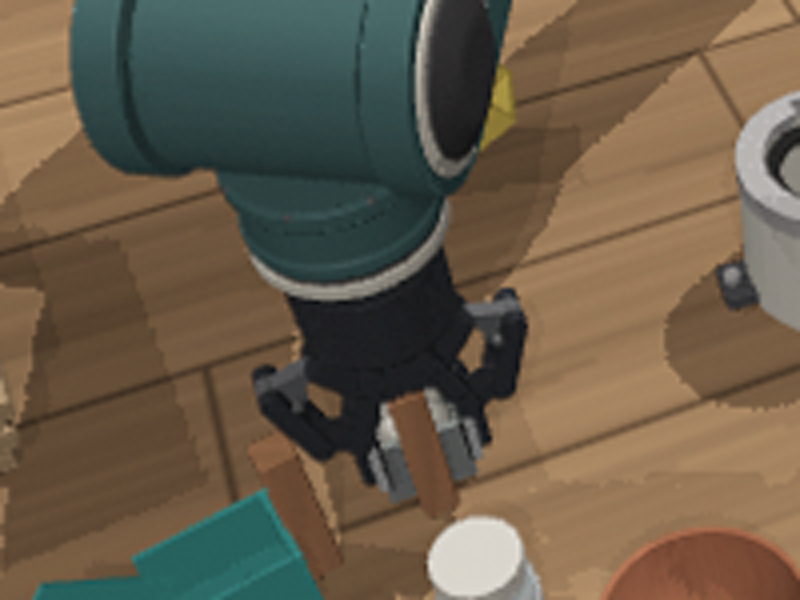

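The post stands centred between the pads. I close lightly.

```bash
python3 -m jog '[[[0,0,-0.002,0,0.4],[0,0,-0.002,0,0.56],[0,0,-0.002,0,0.56],[0,0,-0.002,0,0.56],[0,0,-0.002,0,0.56]]]' 20; python3 -m jog '[[[0,-0.01,0,0,0.56],[0,-0.025,0,0,0.56],[0,-0.025,0,0,0.56],[0,-0.025,0,0,0.56]]]' 20
python3 - <<'E'
from h import *
s=arm.read_camera("scene"); crop(s["pixels"],100,150,300,300,4,"pics/s3.png")
c=arm.read_camera("wrist"); cv2.imwrite("pics/w3.png",c["pixels"][:,:,::-1])
E
```

```text
time_s: 3.95
tool_pos: [0.5692, -0.3094, 0.059]
orientation: [[1.0, 0.001, -0.001], [0.001, -0.001, 1.0], [0.001, -1.0, -0.001]]
ft_force: [-0.0, -2.8, 5.7]
gripper_width: 0.0199
time_s: 4.45
tool_pos: [0.5689, -0.309, 0.0832]
orientation: [[1.0, -0.0, -0.001], [0.001, 0.0, 1.0], [-0.0, -1.0, 0.0]]
ft_force: [-0.3, -0.0, -2.8]
gripper_width: 0.0198
```

View pics/s3.png

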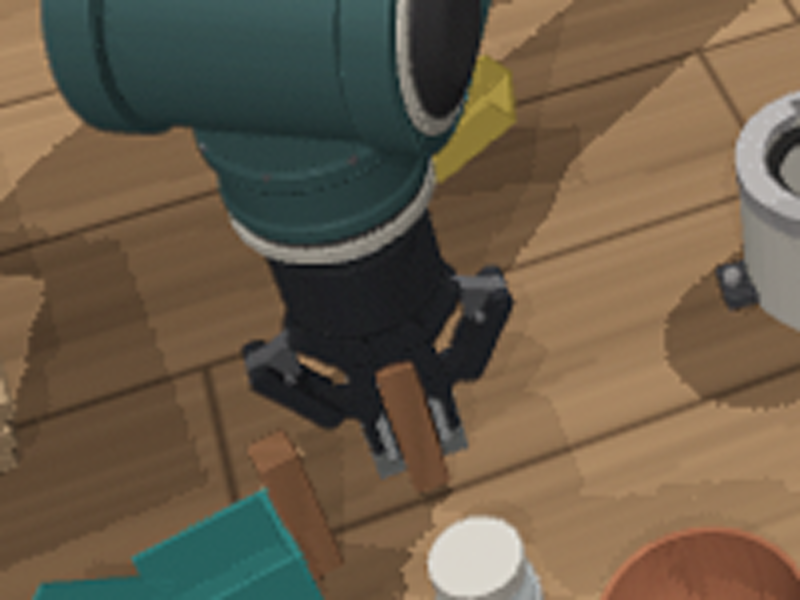

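View pics/w3.png

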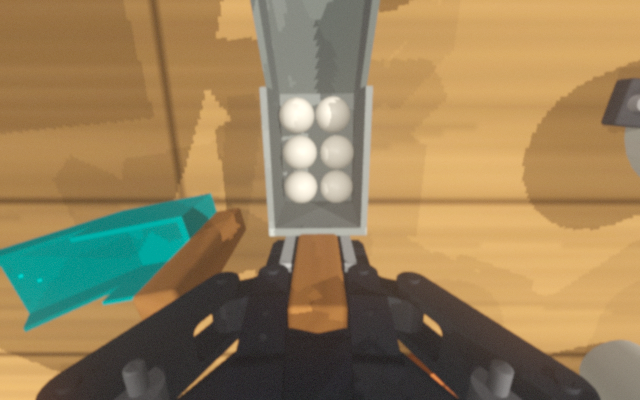

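The scoop lifted level. Low over the bench I now slacken the grip to see whether it pivots.

```bash
for a in 0; do python3 -m jog '[[[0,0,0,0,0.54],[0,0,0,0,0.54]]]' 20; python3 -m jog '[[[0,0,0,0,0.535],[0,0,0,0,0.535]]]' 20;  done
python3 - <<'E'
from h import *
c=arm.read_camera("wrist"); cv2.imwrite("pics/w4.png",c["pixels"][:,:,::-1])
E
```

```text
time_s: 4.8
tool_pos: [0.5689, -0.3091, 0.0831]
orientation: [[1.0, -0.0, -0.001], [0.001, 0.0, 1.0], [-0.0, -1.0, 0.0]]
ft_force: [0.2, 0.3, -2.2]
gripper_width: 0.0199
time_s: 5.05
tool_pos: [0.5689, -0.3091, 0.0833]
orientation: [[1.0, -0.0, -0.001], [0.001, -0.0, 1.0], [-0.0, -1.0, -0.0]]
ft_force: [-0.2, -0.4, -1.1]
gripper_width: 0.0197
```

View pics/w4.png

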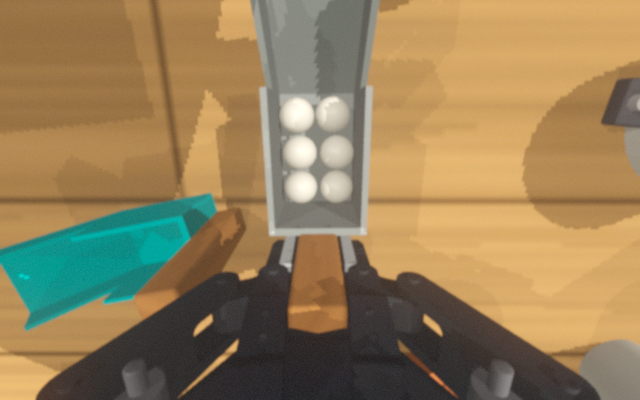

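```bash
python3 -m jog '[[[0,0,0,0,0.53],[0,0,0,0,0.53]]]' 20;python3 -m jog '[[[0,0,0,0,0.527],[0,0,0,0,0.527]]]' 20
python3 - <<'E'
from h import *
c=arm.read_camera("wrist"); cv2.imwrite("pics/w5.png",c["pixels"][:,:,::-1])
a=cv2.imread("pics/w4.png"); print(np.abs(a.astype(int)-c["pixels"][:,:,::-1])[:,:][0:235,260:375].mean())
E
```

```text
time_s: 5.35
tool_pos: [0.5689, -0.3091, 0.0833]
orientation: [[1.0, 0.0, -0.001], [0.001, -0.0, 1.0], [0.0, -1.0, -0.0]]
ft_force: [-0.4, 1.4, -1.9]
gripper_width: 0.0204
time_s: 5.6
tool_pos: [0.5689, -0.3091, 0.0833]
orientation: [[1.0, -0.0, -0.001], [0.001, -0.0, 1.0], [-0.0, -1.0, -0.0]]
ft_force: [0.1, -0.7, -1.6]
gripper_width: 0.0203
4.550934320074005
```

View pics/w5.png

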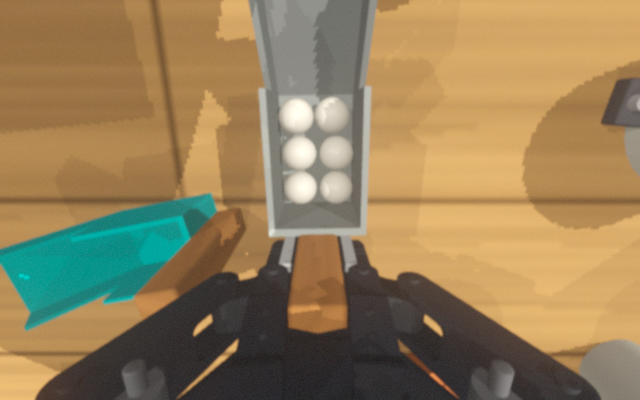

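```bash
python3 -m jog '[[[0,0,0,0,0.522],[0,0,0,0,0.522]]]' 20
python3 - <<'E'
from h import *
c=arm.read_camera("wrist"); cv2.imwrite("pics/w6.png",c["pixels"][:,:,::-1])
E
```

```text
time_s: 5.9
tool_pos: [0.5689, -0.3091, 0.0833]
orientation: [[1.0, -0.0, -0.001], [0.001, 0.0, 1.0], [-0.0, -1.0, 0.0]]
ft_force: [-0.2, -0.2, -2.5]
gripper_width: 0.0204
```

View pics/w6.png

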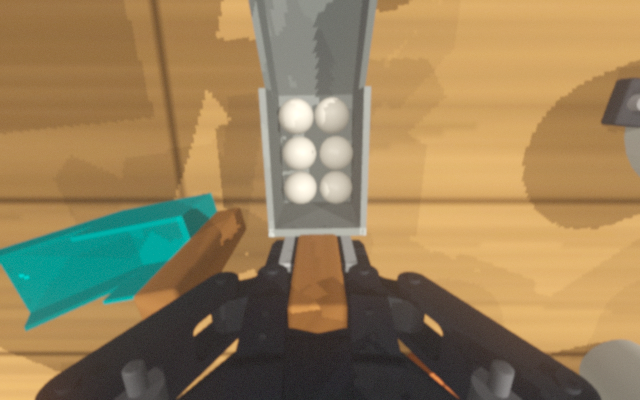

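```bash
python3 -m jog '[[[0,0.012,0,0,0.522],[0,0.012,0,0,0.515],[0,0.012,0,0,0.515]]]' 20
python3 - <<'E'
from h import *
c=arm.read_camera("wrist"); cv2.imwrite("pics/w7a.png",c["pixels"][:,:,::-1])
E
python3 -m jog '[[[0,0,0,0,0.508],[0,0,0,0,0.508]]]' 20
python3 - <<'E'
from h import *
c=arm.read_camera("wrist"); cv2.imwrite("pics/w7.png",c["pixels"][:,:,::-1])
cv2.imwrite("pics/w7c.png",np.hstack([cv2.imread("pics/w7a.png")[:,200:440],c["pixels"][:,200:440,::-1]]))
E
```

```text
time_s: 6.32
tool_pos: [0.569, -0.3091, 0.0713]
orientation: [[1.0, -0.0, -0.001], [0.001, 0.0, 1.0], [-0.0, -1.0, 0.0]]
ft_force: [-0.9, 0.7, 0.4]
gripper_width: 0.0207
time_s: 6.62
tool_pos: [0.569, -0.3091, 0.0715]
orientation: [[1.0, 0.0, -0.001], [0.001, -0.0, 1.0], [0.0, -1.0, -0.0]]
ft_force: [-0.1, 0.8, 0.1]
gripper_width: 0.0208
```

View pics/w7c.png

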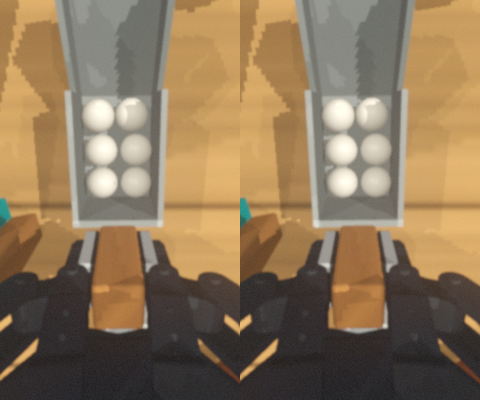

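At 0.515 the grip let go. The wrist force is about 0 and the scoop sits back on the bench, still level. I re-grip at 0.520, the least that holds, and lift.

```bash
python3 -m jog '[[[0,0.013,0,0,0.508],[0,0.013,0,0,0.508],[0,0.013,0,0,0.525],[0,0.013,0,0,0.525],[0,0.008,0,0,0.525],[0,-0.012,0,0,0.525],[0,-0.012,0,0,0.525]]]' 20; python3 -m jog '[[[0,0,0,0,0.518],[0,0,0,0,0.518]]]' 20
python3 - <<'E'
from h import *
c=arm.read_camera("wrist"); cv2.imwrite("pics/w8a.png",c["pixels"][:,:,::-1])
E
python3 -m jog '[[[0,0,0,0,0.516],[0,0,0,0,0.516]]]' 20
python3 - <<'E'
from h import *
c=arm.read_camera("wrist"); cv2.imwrite("pics/w8.png",c["pixels"][:,:,::-1])
cv2.imwrite("pics/w8c.png",np.hstack([cv2.imread("pics/w8a.png")[:,200:440],c["pixels"][:,200:440,::-1]]))
E
```

```text
time_s: 7.55
tool_pos: [0.5699, -0.3097, 0.0862]
orientation: [[1.0, 0.003, -0.001], [0.001, -0.002, 1.0], [0.003, -1.0, -0.002]]
ft_force: [-0.4, -0.2, -1.8]
gripper_width: 0.0202
time_s: 7.8
tool_pos: [0.5687, -0.309, 0.0829]
orientation: [[1.0, -0.001, -0.001], [0.001, 0.0, 1.0], [-0.001, -1.0, 0.0]]
ft_force: [0.8, 0.6, -2.1]
gripper_width: 0.0205
time_s: 8.1
tool_pos: [0.5689, -0.3091, 0.0831]
orientation: [[1.0, -0.0, -0.001], [0.001, 0.0, 1.0], [-0.0, -1.0, 0.0]]
ft_force: [0.2, 0.9, -2.3]
gripper_width: 0.0208
```

View pics/w8c.png

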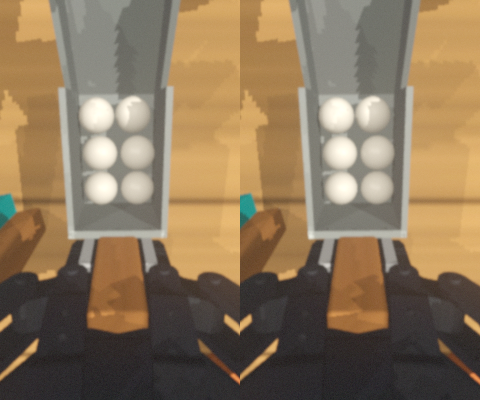

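```bash
python3 -m jog '[[[0,0,0,0,0.5152],[0,0,0,0,0.5152],[0,0,0,0,0.53]]]' 20
python3 - <<'E'
from h import *
c=arm.read_camera("wrist"); cv2.imwrite("pics/w9a.png",c["pixels"][:,:,::-1])
E
python3 -m jog '[[[0,0,0,0,0.5145],[0,0,0,0,0.5145],[0,0,0,0,0.53]]]' 20
python3 - <<'E'
from h import *
c=arm.read_camera("wrist"); cv2.imwrite("pics/w9.png",c["pixels"][:,:,::-1])
cv2.imwrite("pics/w9c.png",np.hstack([cv2.imread("pics/w9a.png")[:,200:440],c["pixels"][:,200:440,::-1]]))
E
```

```text
time_s: 8.52
tool_pos: [0.5689, -0.3091, 0.0833]
orientation: [[1.0, 0.0, -0.001], [0.001, 0.0, 1.0], [0.0, -1.0, 0.0]]
ft_force: [-0.2, 0.2, -2.6]
gripper_width: 0.0203
time_s: 8.95
tool_pos: [0.569, -0.3092, 0.0835]
orientation: [[1.0, 0.0, -0.001], [0.001, -0.0, 1.0], [0.0, -1.0, -0.0]]
ft_force: [-0.1, -0.0, 1.2]
gripper_width: 0.02
```

View pics/w9c.png

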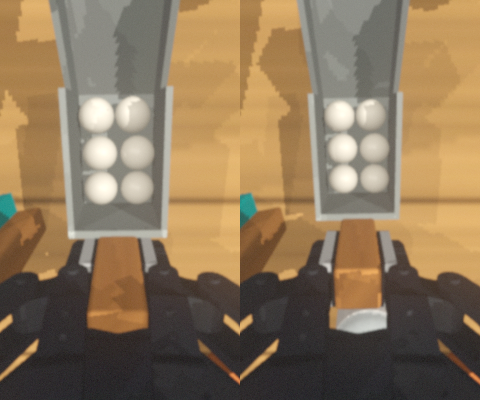

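The scoop slid down without tilting. With this low grip its rear wall would also hit the pads. The wrist is now at the recommended grip height (TCP 0.083). New plan:

1. Lift and turn the scoop to point +y.
2. Press its lip against the jar's outer wall.
3. Raise the post along an arc, so the lip stays put and the scoop tips in the pads. The wall dams the balls.
4. Raise the lip over the rim.

```bash
python3 -m jog '[[[0,0,0,0,0.56],[0,0,0,0,0.56],[0,-0.015,0,0,0.56],[0,-0.035,0,0.1,0.56],[-0.01,-0.045,0.01,0.25,0.56],[-0.03,-0.045,0.02,0.4,0.56],[-0.04,-0.045,0.03,0.55,0.56],[-0.05,-0.045,0.04,0.7,0.56]]]' 20;  python3 - <<'E'
from h import *
c=arm.read_camera("wrist"); cv2.imwrite("pics/w10.png",c["pixels"][:,:,::-1])
E
```

```text
time_s: 10.0
tool_pos: [0.5185, -0.2688, 0.1291]
orientation: [[0.762, 0.0, 0.647], [-0.647, -0.0, 0.762], [0.0, -1.0, 0.0]]
ft_force: [-0.2, -0.4, -1.8]
gripper_width: 0.0198
```

View pics/w10.png

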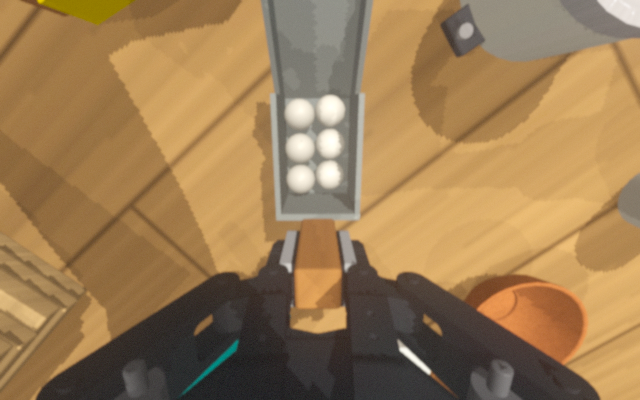

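```bash
python3 -m jog '[[[-0.01,0,0,0.15,0.56],[-0.02,0,0,0.3,0.56],[-0.029,0,0,0.45,0.56],[-0.029,0,0,0.6,0.56],[-0.029,0,0,0.75,0.56],[-0.029,0.015,0,0.871,0.56],[-0.029,0.0266,0,0.871,0.56],[-0.029,0.0266,0,0.871,0.56]]]' 20;  python3 - <<'E'
from h import *
c=arm.read_camera("wrist"); cv2.imwrite("pics/w11.png",c["pixels"][:,:,::-1])
s=arm.read_camera("scene"); crop(s["pixels"],160,100,360,250,4,"pics/s11.png")
t=arm.read_camera("top"); crop(t["pixels"],280,150,480,300,4,"pics/t11.png")
E
```

```text
time_s: 11.05
tool_pos: [0.4964, -0.2503, 0.1009]
orientation: [[0.005, -0.001, 1.0], [-1.0, 0.001, 0.005], [-0.001, -1.0, -0.001]]
ft_force: [-0.4, -1.5, -1.4]
gripper_width: 0.0193
```

View pics/w11.png

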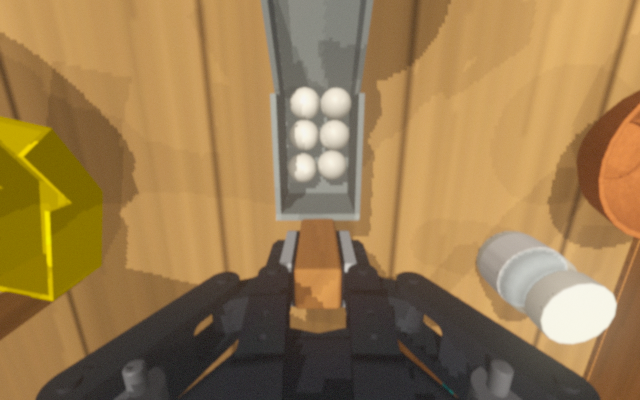

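View pics/s11.png

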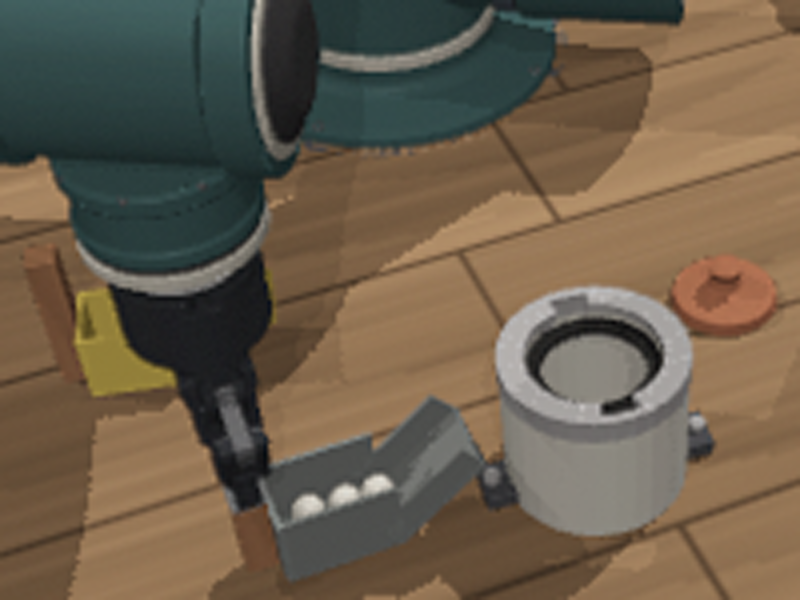

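View pics/t11.png

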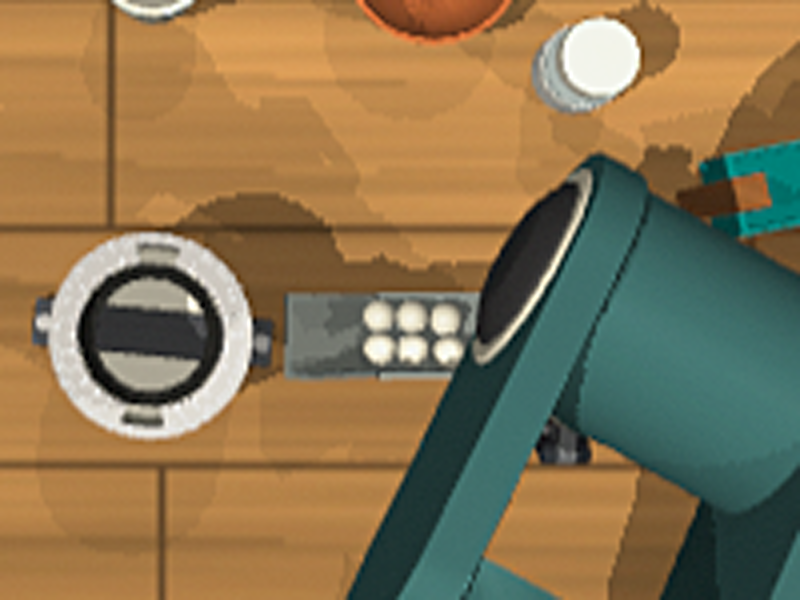

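The scoop is level at (0.496, -0.250) and lined up with the jar, lip about 22 mm short of the wall. I bring the lip into contact.

```bash
python3 -m jog '[[[-0.012,0,0,0,0.56],[-0.02,0,0,0,0.56],[-0.024,0,0,0,0.56],[-0.026,0,0,0,0.56],[-0.026,0,0,0,0.56]]]' 20
```

```text
time_s: 11.82
tool_pos: [0.4971, -0.2264, 0.1034]
orientation: [[0.001, 0.002, 1.0], [-1.0, -0.006, 0.001], [0.006, -1.0, 0.002]]
ft_force: [-1.6, -20.2, 4.1]
gripper_width: 0.0201
```

```bash
python3 -m jog '[[[-0.002,-0.0116,0,0,0.56],[-0.0065,-0.0228,0,0,0.56],[-0.012,-0.0336,0,0,0.56],[-0.018,-0.0439,0,0,0.56]]]' 20;  python3 - <<'E'
from h import *
s=arm.read_camera("scene"); crop(s["pixels"],160,100,360,250,4,"pics/s12.png")
E
```

```text
time_s: 12.32
tool_pos: [0.4967, -0.2059, 0.1463]
orientation: [[0.001, 0.0, 1.0], [-1.0, 0.0, 0.001], [-0.0, -1.0, 0.0]]
ft_force: [0.4, -0.7, -2.8]
gripper_width: 0.0195
```

View pics/s12.png

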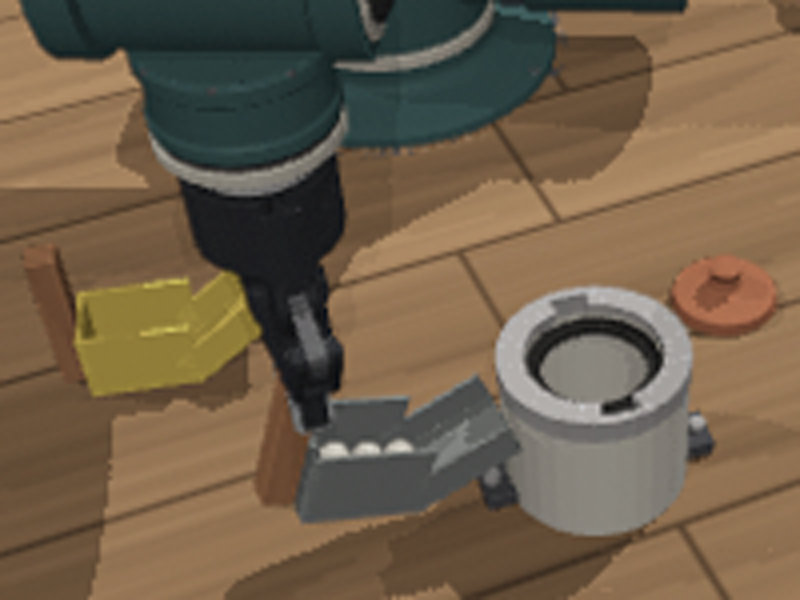

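It works: the scoop tips about the lip, balls still in the tray (scene crop, balls at about (365,447)). I carry on along the arc with a little more push.

```bash
python3 -m jog '[[[-0.010,-0.0097,0,0,0.56],[-0.0195,-0.0188,0,0,0.56],[-0.0285,-0.0272,0,0,0.56],[-0.0375,-0.0347,0,0,0.56]]]' 20;  python3 - <<'E'
from h import *
s=arm.read_camera("scene"); crop(s["pixels"],160,100,360,250,4,"pics/s13.png")
t=arm.read_camera("top"); crop(t["pixels"],280,150,480,300,4,"pics/t13.png")
E
```

```text
time_s: 12.88
tool_pos: [0.4965, -0.1682, 0.1806]
orientation: [[0.001, -0.0, 1.0], [-1.0, 0.0, 0.001], [-0.0, -1.0, -0.0]]
ft_force: [-0.4, -0.8, -3.1]
gripper_width: 0.0196
```

View pics/s13.png

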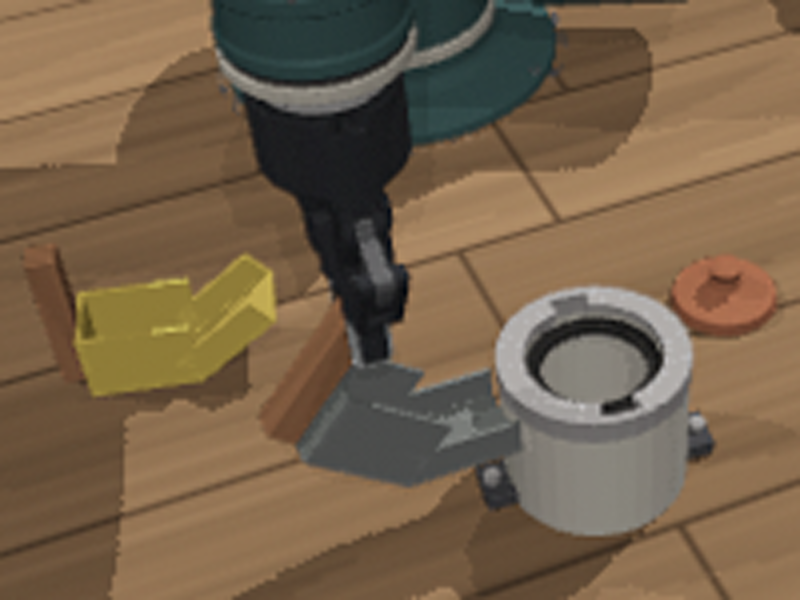

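View pics/t13.png

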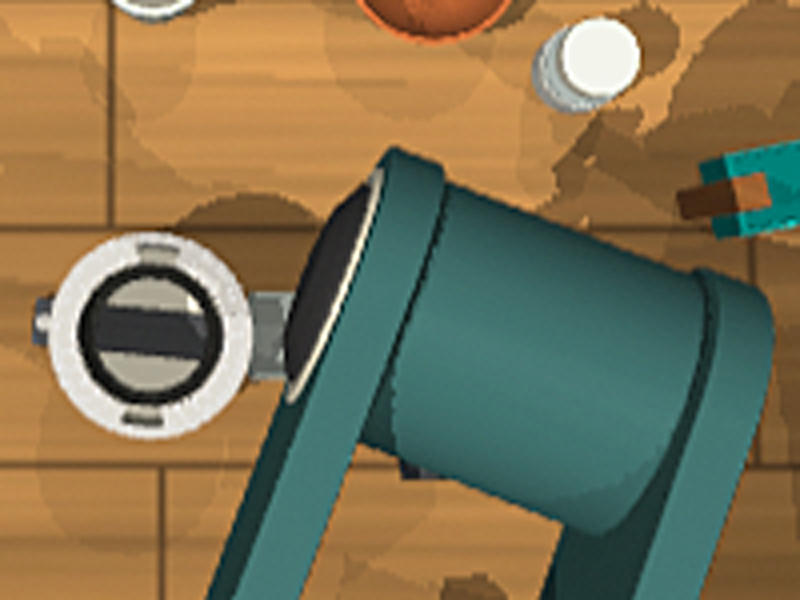

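```bash
python3 -m jog '[[[-0.0105,-0.0055,0,0,0.56],[-0.022,-0.0105,0,0,0.56],[-0.0335,-0.0145,0,0,0.56],[-0.041,-0.017,0,0,0.56]]]' 20;  python3 - <<'E'
from h import *
s=arm.read_camera("scene"); crop(s["pixels"],160,100,360,250,4,"pics/s14.png")
c=arm.read_camera("wrist"); cv2.imwrite("pics/w14.png",c["pixels"][:,:,::-1])
E
```

```text
time_s: 13.48
tool_pos: [0.4966, -0.1271, 0.1976]
orientation: [[0.001, 0.0, 1.0], [-1.0, 0.0, 0.001], [-0.0, -1.0, 0.0]]
ft_force: [0.4, -1.3, -2.7]
gripper_width: 0.0198
```

View pics/s14.png

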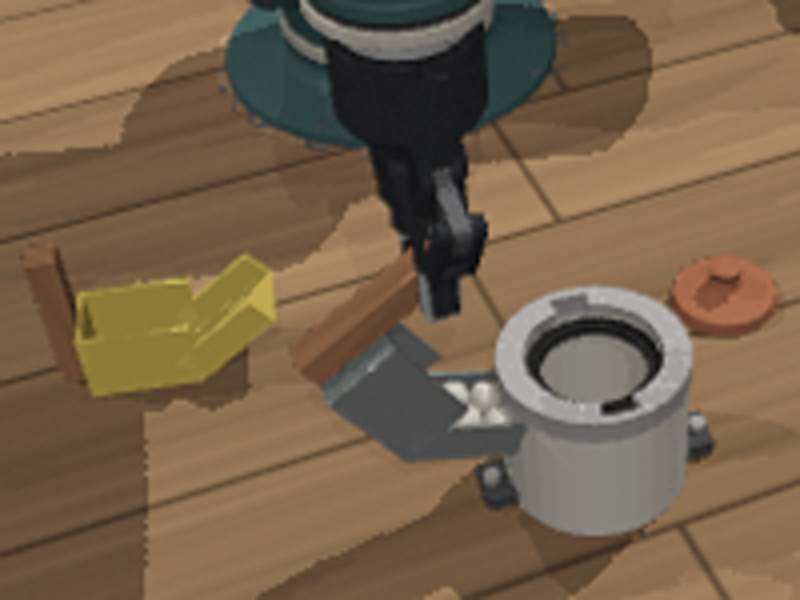

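View pics/w14.png

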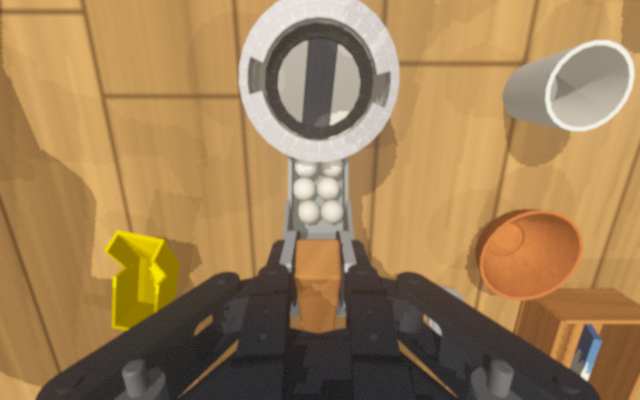

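The balls lie on the ramp, dammed by the jar wall (scene crop (475,400); wrist view (318,190)). The tilt is about 55–60°. I raise the lip over the rim and move it forward over the mouth.

```bash
python3 -m jog '[[[-0.001,-0.012,0,0,0.56],[-0.002,-0.024,0,0,0.56],[-0.003,-0.035,0,0,0.56],[-0.012,-0.046,0,0,0.56],[-0.022,-0.047,0,0,0.56],[-0.026,-0.047,0,0,0.56],[-0.026,-0.047,0,0,0.56],[-0.026,-0.047,0,0,0.56]]]' 20;  python3 - <<'E'
from h import *
s=arm.read_camera("scene"); crop(s["pixels"],160,100,360,250,4,"pics/s15.png")
c=arm.read_camera("wrist"); cv2.imwrite("pics/w15.png",c["pixels"][:,:,::-1])
E
```

```text
time_s: 14.58
tool_pos: [0.4965, -0.102, 0.244]
orientation: [[0.001, -0.0, 1.0], [-1.0, 0.0, 0.001], [-0.0, -1.0, -0.0]]
ft_force: [-0.7, -1.0, -0.7]
gripper_width: 0.0197
```

View pics/s15.png

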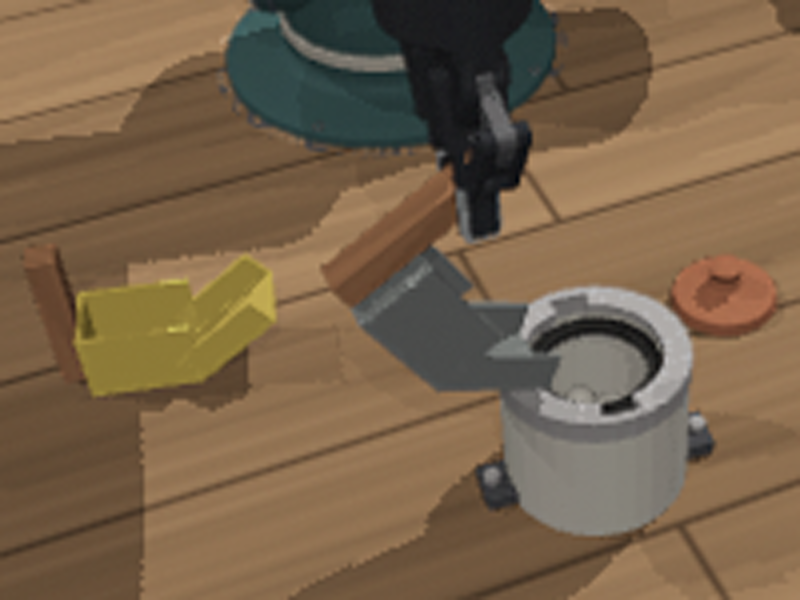

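View pics/w15.png

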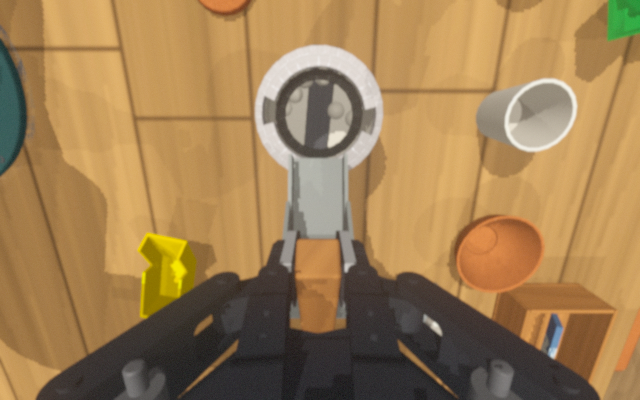

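The tray is empty and balls are in the jar's mouth, with none seen on the bench. I retract, go down until the lip is just above the bench, and count the balls.

```bash
python3 -m jog '[[[0.025,-0.005,0,0,0.56],[0.05,-0.005,0,0,0.56],[0.068,-0.005,0,0,0.56],[0.068,0.03,0,0,0.56],[0.068,0.065,0,0,0.56],[0.068,0.098,0,0,0.56],[0.068,0.098,0,0,0.56]]]' 20;  python3 - <<'E'
from h import *
s=arm.read_camera("scene"); cv2.imwrite("pics/s16f.png",s["pixels"][:,:,::-1]); crop(s["pixels"],160,100,360,250,4,"pics/s16.png")
c=arm.read_camera("top"); crop(c["pixels"],280,200,360,260,8,"pics/t16.png")
E
```

```text
time_s: 15.55
tool_pos: [0.4956, -0.1698, 0.1441]
orientation: [[0.001, -0.004, 1.0], [-1.0, 0.002, 0.001], [-0.002, -1.0, -0.004]]
ft_force: [0.3, -0.2, -0.7]
gripper_width: 0.0196
```

View pics/s16.png

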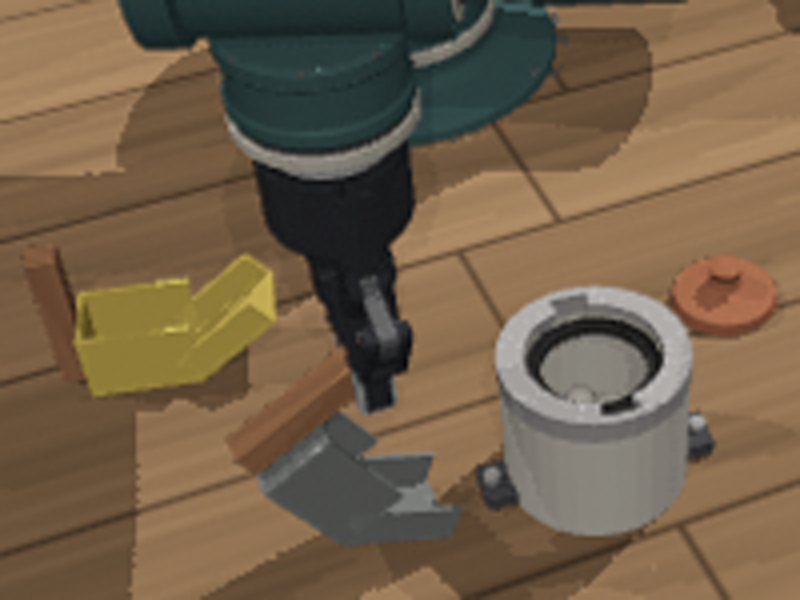

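View pics/t16.png

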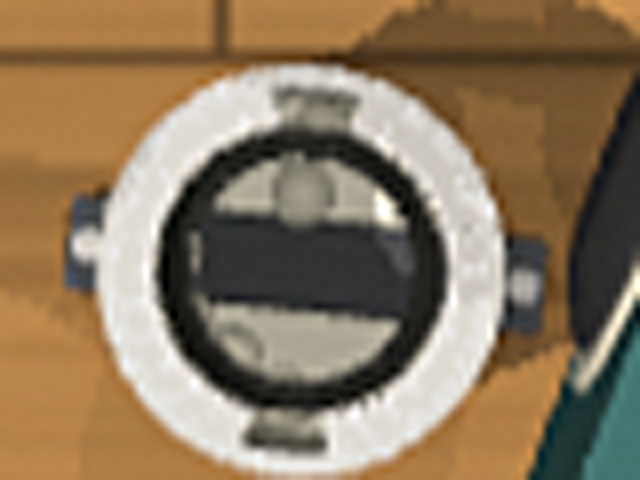

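The jar shows balls on its floor, e.g. (303,190) and (235,345) in the crop, with others in the dark band. The scoop hangs lip-down and empty. I set it down by pressing the lip on the bench while drawing back, which swings it upright.

```bash
python3 -m jog '[[[0.010,0.012,0,0,0.56],[0.022,0.021,0,0,0.56],[0.034,0.029,0,0,0.56],[0.046,0.032,0,0,0.56],[0.060,0.035,0,0,0.56],[0.076,0.041,0,0,0.56]]]' 20;  python3 - <<'E'
from h import *
s=arm.read_camera("scene"); crop(s["pixels"],160,100,360,250,4,"pics/s17.png")
E
```

```text
time_s: 16.4
tool_pos: [0.4973, -0.2476, 0.1067]
orientation: [[0.001, 0.002, 1.0], [-1.0, -0.002, 0.001], [0.002, -1.0, 0.002]]
ft_force: [-2.3, -1.6, 14.8]
gripper_width: 0.0198
```

View pics/s17.png

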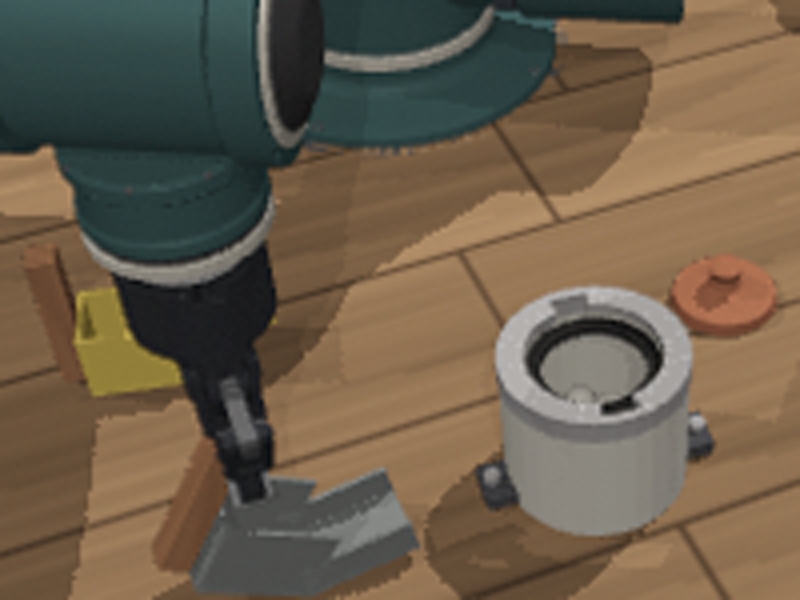

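```bash
python3 -m jog '[[[0.010,0.006,0,0,0.56],[0.02,0.012,0,0,0.56],[0.028,0.018,0,0,0.56],[0.034,0.023,0,0,0.56],[0.034,0.023,0,0,0.56]]]' 20;  python3 - <<'E'
from h import *
s=arm.read_camera("scene"); crop(s["pixels"],130,100,330,250,4,"pics/s18.png")
E
```

```text
time_s: 17.08
tool_pos: [0.4971, -0.2819, 0.083]
orientation: [[0.0, 0.001, 1.0], [-1.0, -0.002, 0.0], [0.002, -1.0, 0.001]]
ft_force: [0.1, -4.9, 7.1]
gripper_width: 0.0199
```

View pics/s18.png

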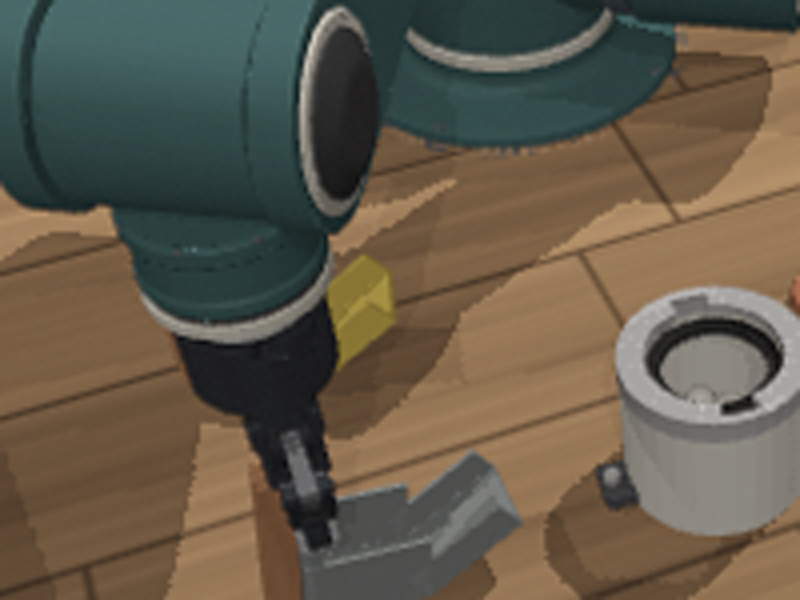

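Nearly flat, about 8° left. A little more, then I release.

```bash
python3 -m jog '[[[0.006,0.003,0,0,0.56],[0.012,0.005,0,0,0.56],[0.012,0.005,0,0,0.56],[0.012,0.004,0,0,0.4],[0.012,0.004,0,0,0.2],[0.012,-0.03,0,0,0],[0.012,-0.08,0,0,0],[0.012,-0.12,0,0,0]]]' 20;  python3 - <<'E'
from h import *
s=arm.read_camera("scene"); crop(s["pixels"],130,130,330,280,4,"pics/s19.png")
o=arm.get_obs(); c=arm.read_camera("wrist"); cv2.imwrite("pics/w19.png",c["pixels"][:,:,::-1])
E
```

```text
time_s: 18.12
tool_pos: [0.4968, -0.2919, 0.2043]
orientation: [[0.001, 0.001, 1.0], [-1.0, -0.001, 0.001], [0.001, -1.0, 0.001]]
ft_force: [0.0, -0.6, -0.6]
gripper_width: 0.0426
```

View pics/s19.png

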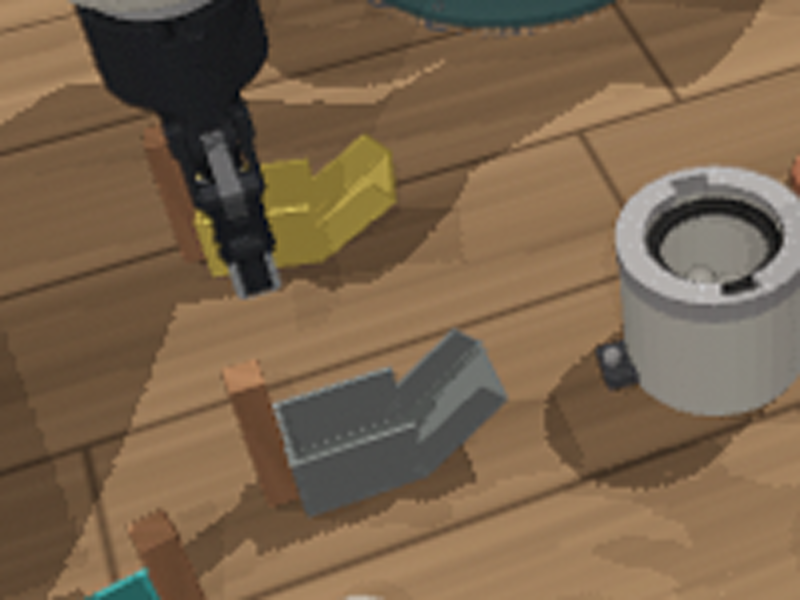

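View pics/w19.png

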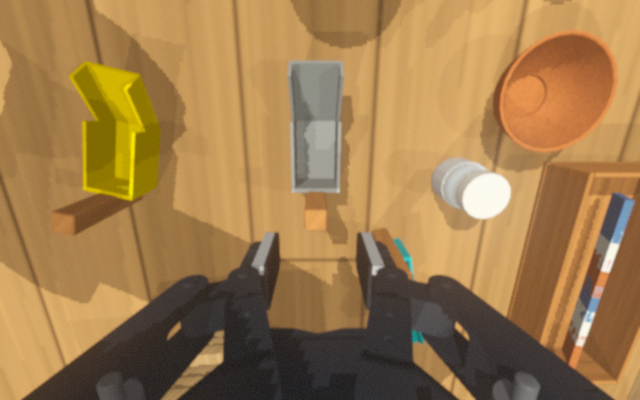

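The scoop stands upright, empty and released; no stray balls are in view. Next, the lid.

```bash
python3 -m jog '[[[-0.47,-0.046,-0.034,-1.4,0],[-0.47,-0.046,-0.034,-1.4,0],[-0.47,-0.046,-0.034,-1.4,0],[-0.47,-0.046,-0.034,-1.4,0],[-0.47,-0.046,-0.034,-1.4,0],[-0.47,-0.046,-0.034,-1.4,0],[-0.47,-0.046,-0.034,-1.4,0],[-0.47,-0.046,-0.034,-1.4,0]]]' 60; python3 -c "
from workcell import arm
import numpy as np
o=arm.get_obs();R=o['orientation'];print(np.degrees(np.arctan2(R[1,0],R[0,0])),R.T@(np.array([.459,.246,.20])-o['tool_pos']))"
```

```text
time_s: 19.23
tool_pos: [0.4614, 0.1806, 0.248]
orientation: [[0.987, -0.0, 0.162], [-0.162, 0.0, 0.987], [-0.0, -1.0, 0.0]]
ft_force: [0.0, -0.3, 0.2]
gripper_width: 0.0427
-9.348004729250066 [-0.01301317  0.04798355  0.06415743]
```

```bash
python3 -m jog '[[[-0.005,0.02,0.03,-0.18,0],[-0.013,0.048,0.064,-0.36,0],[-0.013,0.048,0.064,-0.437,0],[-0.013,0.048,0.064,-0.437,0],[-0.013,0.048,0.064,-0.437,0]]]' 60
python3 - <<'E'
from h import *
o=arm.get_obs(); c=arm.read_camera("wrist"); cv2.imwrite("pics/w20.png",c["pixels"][:,:,::-1])
import pickle; pickle.dump((load(c,o),o),open("w20.pkl","wb"))
t=arm.read_camera("top"); crop(t["pixels"],270,190,470,290,4,"pics/t20.png")
E
```

```text
time_s: 19.85
tool_pos: [0.4603, 0.243, 0.2004]
orientation: [[0.965, 0.0, -0.262], [0.262, 0.0, 0.965], [0.0, -1.0, -0.0]]
ft_force: [0.3, 0.3, 0.4]
gripper_width: 0.0426
```

View pics/w20.png

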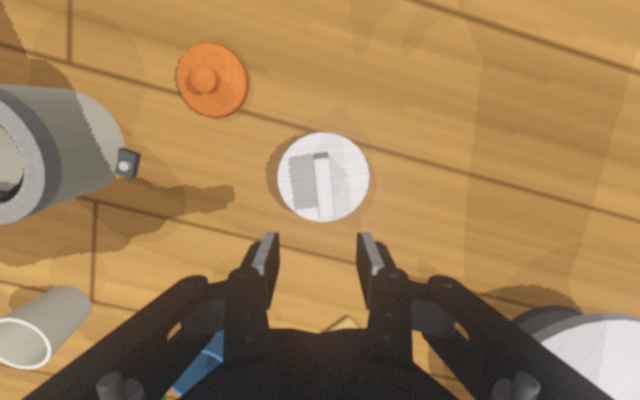

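View pics/t20.png

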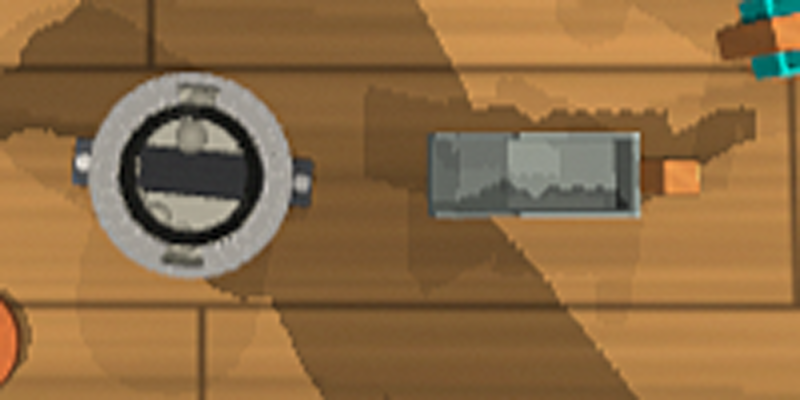

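The top view shows the scoop upright and empty. In the wrist view the lid's bar runs from about (321,158) to (326,217). I refine it from a crop.

Run:
```python
import cv2
a=cv2.imread("pics/w20.png"); cv2.imwrite("pics/w20c.png",cv2.resize(a[125:229,268:378],None,fx=7,fy=5.6+1.4,interpolation=cv2.INTER_CUBIC)[:600] if False else cv2.resize(a[128:228,268:378],None,fx=6,fy=6,interpolation=cv2.INTER_CUBIC))
```

```text
(no output)
```

View pics/w20c.png

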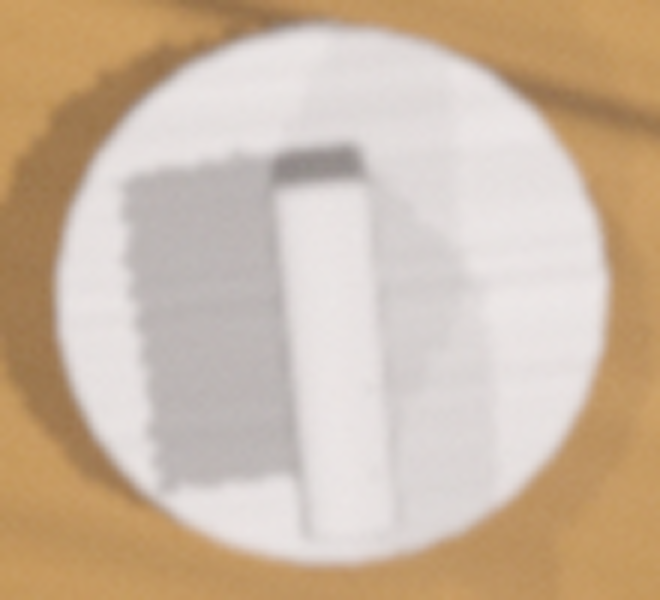

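Run:
```python
from h import *
import pickle
cam,o=pickle.load(open("w20.pkl","rb"))
u=lambda p:((p[0]+.5)/6-.5+268,(p[1]+.5)/6-.5+128)
q=[plane(cam,u(p),.065) for p in[(274,187),(366,178),(396,533),(306,540)]]
for a,b in((0,1),(1,2),(2,3),(3,0)): print(np.linalg.norm(q[a]-q[b]))
print("centre",np.mean(q,0))
# which end: row up = -x side
e=((q[2]+q[3])-(q[0]+q[1])); print(np.degrees(np.arctan2(e[1],e[0])))
img=cv2.imread("pics/w20.png"); hsv=cv2.cvtColor(img,cv2.COLOR_BGR2HSV)
m=((hsv[...,1]<50)&(hsv[...,2]>110)).astype(np.uint8); mm=np.zeros_like(m); mm[125:232,265:380]=m[125:232,265:380]
cs,_=cv2.findContours(mm,cv2.RETR_EXTERNAL,cv2.CHAIN_APPROX_NONE); h=cv2.convexHull(max(cs,key=cv2.contourArea)).reshape(-1,2)
P=np.array([plane(cam,p,.025)[:2] for p in h]); (c,r)=cv2.minEnclosingCircle(P.astype(np.float32)); print("flange",c,r)
```

```text
0.014214073574586403
0.05882821660995609
0.014801436715765165
0.05861554993996193
centre [0.45838107 0.24856454 0.065     ]
20.308192205934397
flange (0.4585927128791809, 0.2485329955816269) 0.05062524229288101
```

Wrist-based values: lid centre (0.4584, 0.2485), bar yaw 20°, flange radius 50.6 mm (given 50). I descend and grip.

```bash
python3 -m jog '[[[-0.0005,0.05,0.005,-0.075,0],[-0.0005,0.09,0.005,-0.075,0],[-0.0005,0.125,0.005,-0.075,0],[-0.0005,0.149,0.005,-0.075,0],[-0.0005,0.149,0.005,-0.075,0.5],[-0.0005,0.149,0.005,-0.075,1],[-0.0005,0.149,0.005,-0.075,1],[-0.0005,0.149,0.005,-0.075,1]]]' 60
python3 - <<'E'
from h import *
o=arm.get_obs(); c=arm.read_camera("wrist"); cv2.imwrite("pics/w21.png",c["pixels"][:,:,::-1])
E
```

```text
time_s: 20.95
tool_pos: [0.4587, 0.248, 0.052]
orientation: [[0.942, 0.001, -0.335], [0.335, 0.0, 0.942], [0.001, -1.0, 0.0]]
ft_force: [0.5, -0.4, -3.4]
gripper_width: 0.0151
```

View pics/w21.png

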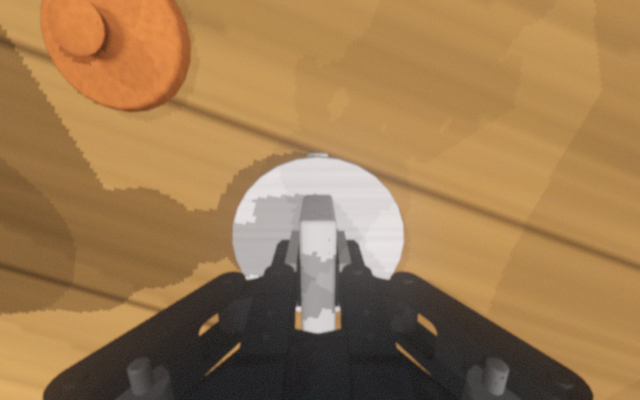

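The bar is gripped and lines up with the tool (front top edge at row 220). I check the lid's offset along the bar, then lift.

```bash
python3 - <<'E'
import cv2
a=cv2.imread("pics/w21.png"); cv2.imwrite("pics/w21c.png",cv2.resize(a[145:345,220:420],None,fx=3,fy=3,interpolation=cv2.INTER_CUBIC))
E
python3 - <<'E'
from h import *
o=arm.get_obs(); c=arm.read_camera("wrist"); cam=load(c,o); R=o["orientation"]; p=o["tool_pos"]
for v in (219,220,221,222): print(v,R.T@(plane(cam,(318,v),.065)-p))
img=c["pixels"]; hsv=cv2.cvtColor(img,cv2.COLOR_RGB2HSV)
for v in(154,156,158,160): print(v,R.T@(plane(cam,(318,v),.025)-p))
print(hsv[148:166,300,:].tolist())
E
```

```text
219 [-0.03011398 -0.01319758  0.00043063]
220 [-0.02966711 -0.01319726  0.0004305 ]
221 [-0.02921923 -0.01319693  0.00043038]
222 [-0.02877034 -0.01319661  0.00043025]
154 [-0.05075137  0.02678742  0.00046979]
156 [-0.04968652  0.02678819  0.00046949]
158 [-0.04861717  0.02678897  0.00046919]
160 [-0.04754329  0.02678975  0.00046889]
[[15, 125, 143], [16, 126, 150], [16, 130, 155], [16, 125, 161], [15, 123, 158], [15, 121, 147], [16, 122, 144], [16, 124, 144], [15, 112, 144], [15, 75, 147], [8, 30, 161], [7, 12, 189], [5, 7, 211], [4, 8, 222], [5, 7, 222], [0, 7, 223], [5, 7, 222], [5, 7, 221]]
```

View pics/w21c.png

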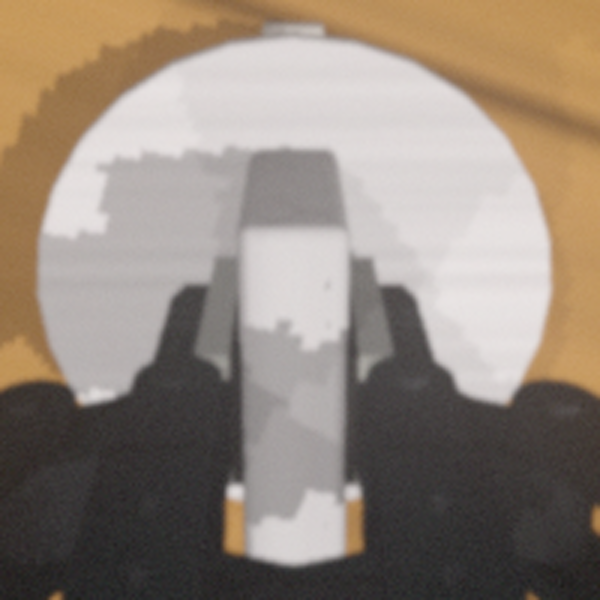

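```bash
python3 -m jog '[[[0,-0.02,0,0,1],[0,-0.06,0,0,1],[0,-0.11,0,0.1,1],[0,-0.145,0,0.25,1],[0,-0.145,0,0.43,1],[0,-0.145,0,0.43,1]]]' 60
```

```text
time_s: 21.8
tool_pos: [0.4585, 0.2479, 0.1977]
orientation: [[0.996, 0.001, 0.087], [-0.087, 0.001, 0.996], [0.001, -1.0, 0.001]]
ft_force: [0.2, -0.5, -2.0]
gripper_width: 0.0154
```

```bash
python3 -m jog '[[[0.015,0,-0.04,0,1],[0.03,0,-0.09,0,1],[0.052,0,-0.14,0,1],[0.052,0,-0.154,0,1],[0.052,0,-0.154,0,1],[0.052,0,-0.154,0,1]]]' 60
python3 - <<'E'
from h import *
import pickle
o=arm.get_obs(); c=arm.read_camera("wrist"); cv2.imwrite("pics/w22.png",c["pixels"][:,:,::-1]); pickle.dump((load(c,o),o),open("w22.pkl","wb"))
t=arm.read_camera("top"); np.save("top22.npy",t["pixels"]); crop(t["pixels"],280,200,360,260,8,"pics/t22.png")
E
```

```text
time_s: 22.55
tool_pos: [0.4965, 0.0908, 0.1963]
orientation: [[0.996, -0.0, 0.085], [-0.085, 0.0, 0.996], [-0.0, -1.0, 0.0]]
ft_force: [-0.0, 0.2, -1.8]
gripper_width: 0.0151
```

View pics/w22.png

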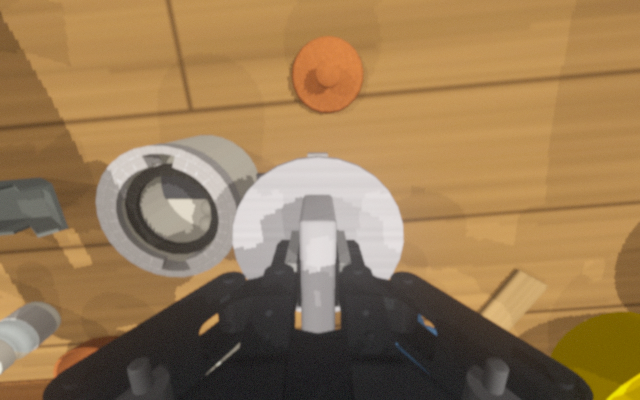

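View pics/t22.png

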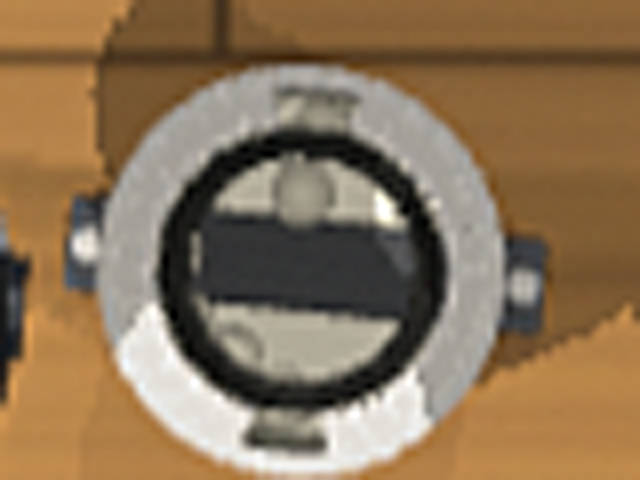

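Run:
```python
from h import *
import pickle
T,S=pickle.load(open("cams.pkl","rb"))
u=lambda p:((p[0]+.5)/8-.5+280,(p[1]+.5)/8-.5+200)
print("outer",plane(T,u((301.5,268.5)),.1),"slotmid",plane(T,u((301,269)),.1))
a,b=plane(T,u((316,90)),.1),plane(T,u((286,449)),.1); print(np.linalg.norm(a-b),np.degrees(np.arctan2(*(a-b)[[1,0]])))
f1=plane(T,u((86,243)),.02);f2=plane(T,u((522,287)),.02); print("feet",f1,f2,(f1+f2)/2,np.degrees(np.arctan2(*(f1-f2)[[1,0]]))-90)
crop(cv2.imread("pics/w22.png")[:,:,::-1],85,125,265,285,4,"pics/w22c.png")
```

```text
outer [ 0.4976771  -0.03587536  0.1       ] slotmid [ 0.49753527 -0.03573328  0.1       ]
0.10207099367965144 -4.728987215579756
feet [0.50401995 0.03206334 0.02      ] [ 0.49060846 -0.10291643  0.02      ] [ 0.4973142  -0.03542654  0.02      ] -5.674241383474197
```

View pics/w22c.png

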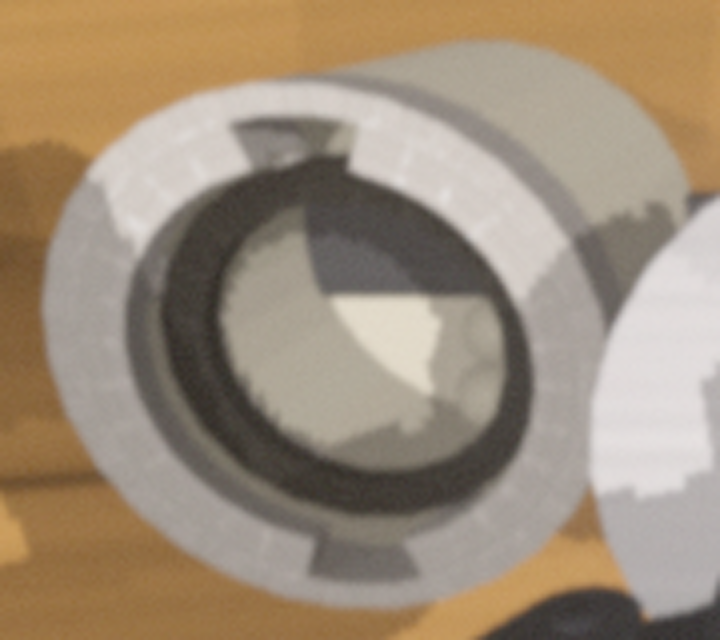

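Run:
```python
from h import *
import pickle
cam,o=pickle.load(open("w22.pkl","rb"))
u=lambda p:((p[0]+.5)/4-.5+85,(p[1]+.5)/4-.5+125)
q=[plane(cam,u(p),.1) for p in((230,122),(355,125),(310,577),(418,580))]
a=(q[0]+q[1])/2;b=(q[2]+q[3])/2
print(q,(a+b)/2,np.linalg.norm(a-b),np.linalg.norm(q[0]-q[1]),np.degrees(np.arctan2(*(b-a)[[1,0]])))
# inner slot corners
q=[plane(cam,u(p),.1) for p in((250,170),(348,167),(315,540),(402,540))]
a=(q[0]+q[1])/2;b=(q[2]+q[3])/2;print((a+b)/2,np.linalg.norm(a-b),np.degrees(np.arctan2(*(b-a)[[1,0]])))
# outer circle extremes of top ring
pts=np.array([(45,290),(100,160),(190,100),(290,78),(150,510),(250,580),(370,607),(450,597),(560,510)],float)
P=np.array([plane(cam,u(p),.1)[:2] for p in pts]); A=np.c_[2*P,np.ones(len(P))]; s=np.linalg.lstsq(A,(P**2).sum(1),rcond=None)[0]; print("circ",s[:2],np.sqrt(s[2]+s[:2]@s[:2]))
R=o["orientation"];p=o["tool_pos"];print(R.T@(np.array([.4973,-.0357,.17])-p), p)
```

```text
[array([ 0.44600536, -0.04192267,  0.1       ]), array([ 0.44868529, -0.017775  ,  0.1       ]), array([ 0.54674536, -0.05149487,  0.1       ]), array([ 0.5495532 , -0.02783081,  0.1       ])] [ 0.4977473  -0.03475584  0.1       ] 0.10128056232914684 0.024295922883664715 -5.560639598150858
[ 0.49739979 -0.03472515  0.1       ] 0.08273045534767678 -5.3966972423828325
circ [ 0.49693389 -0.03447173] 0.05779902653008204
[ 0.01160378  0.02630118 -0.12598523] [0.49651314 0.090809   0.19633499]
```

Jar centre fused from three views: (0.4974, -0.0350), yaw about -5.3°. I move above it.

```bash
python3 -m jog '[[[0.004,0,-0.045,0.007,1],[0.008,0,-0.09,0.007,1],[0.011,0,-0.12,0.007,1],[0.011,0,-0.1255,0.007,1],[0.011,0.02,-0.1255,0.007,1],[0.011,0.034,-0.1255,0.007,1],[0.011,0.034,-0.1255,0.007,1],[0.011,0.034,-0.1255,0.007,1]]]' 100
python3 - <<'E'
from h import *
o=arm.get_obs(); print(o["tool_pos"]); c=arm.read_camera("wrist"); cv2.imwrite("pics/w23.png",c["pixels"][:,:,::-1])
s=arm.read_camera("scene"); crop(s["pixels"],240,130,380,250,5,"pics/s23.png")
E
```

```text
time_s: 23.65
tool_pos: [0.4968, -0.0356, 0.1625]
orientation: [[0.996, 0.0, 0.094], [-0.094, 0.0, 0.996], [0.0, -1.0, 0.0]]
ft_force: [0.1, -0.0, -2.5]
gripper_width: 0.0148
[ 0.49682973 -0.03556961  0.16246076]
```

View pics/w23.png

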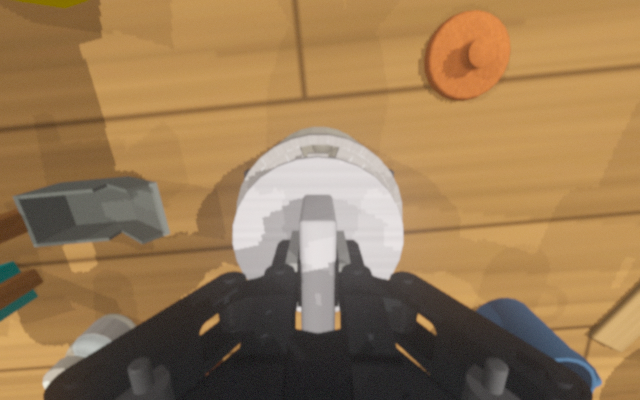

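View pics/s23.png

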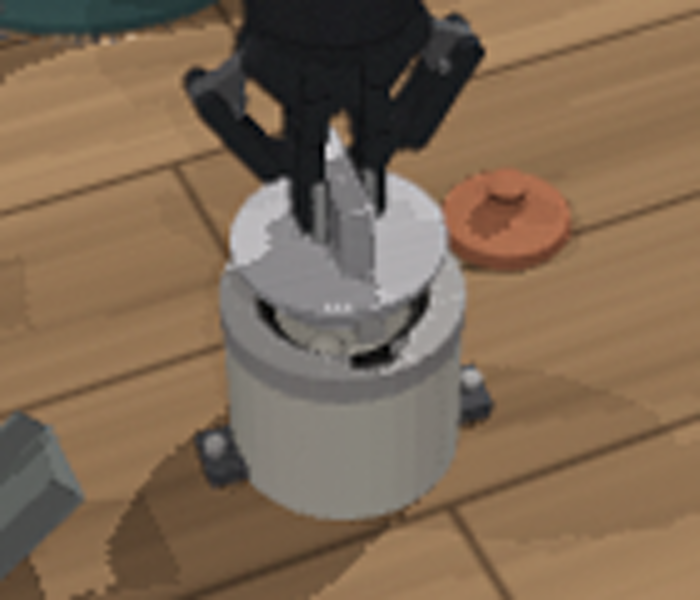

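The lid is centred over the jar, with its lug above the slot (wrist view (320,150); scene crop (370,355)). I lower it with force checks.

```bash
python3 -m jog '[[[0,0.005,0.0005,0,1],[0,0.010,0.0005,0,1],[0,0.014,0.0005,0,1],[0,0.016,0.0005,0,1],[0,0.016,0.0005,0,1]]]' 100;python3 -m jog '[[[0,0.002,0,0,1],[0,0.004,0,0,1],[0,0.005,0,0,1]]]' 100
```

```text
time_s: 24.38
tool_pos: [0.4967, -0.0355, 0.1462]
orientation: [[0.996, -0.0, 0.095], [-0.095, 0.0, 0.996], [-0.0, -1.0, -0.0]]
ft_force: [-0.1, 0.7, -2.4]
gripper_width: 0.0149
time_s: 24.75
tool_pos: [0.4968, -0.0356, 0.1415]
orientation: [[0.996, 0.0, 0.095], [-0.095, -0.0, 0.996], [0.0, -1.0, -0.0]]
ft_force: [-1.7, 0.2, 1.6]
gripper_width: 0.0148
```

Seat contact came at TCP 0.1415 as predicted. I press home.

```bash
python3 -m jog '[[[0,0.003,0,0,1],[0,0.005,0,0,1],[0,0.007,0,0,1],[0,0.007,0,0,1]]]' 100;python3 -m jog '[[[0,0.001,0,0,1],[0,0.002,0,0,1],[0,0.002,0,0,1]]]' 100
```

```text
time_s: 25.25
tool_pos: [0.4969, -0.0355, 0.1347]
orientation: [[0.996, 0.001, 0.095], [-0.095, -0.0, 0.996], [0.001, -1.0, -0.0]]
ft_force: [-3.5, 0.0, 7.8]
gripper_width: 0.0149
time_s: 25.62
tool_pos: [0.4969, -0.0356, 0.133]
orientation: [[0.996, 0.001, 0.095], [-0.095, -0.0, 0.996], [0.001, -1.0, -0.0]]
ft_force: [-3.7, -0.3, 8.2]
gripper_width: 0.0146
```

```bash
python3 -m jog '[[[-0.0005,0.001,0,0,1],[-0.0005,0.0015,0,0,1],[-0.0005,0.0015,0,0,1]]]' 100
python3 - <<'E'
from h import *
s=arm.read_camera("scene"); crop(s["pixels"],240,130,380,250,5,"pics/s24.png")
E
```

```text
time_s: 26.0
tool_pos: [0.4969, -0.0356, 0.1328]
orientation: [[0.996, 0.002, 0.095], [-0.095, -0.0, 0.996], [0.002, -1.0, -0.0]]
ft_force: [-7.5, 0.1, 21.1]
gripper_width: 0.0142
```

View pics/s24.png

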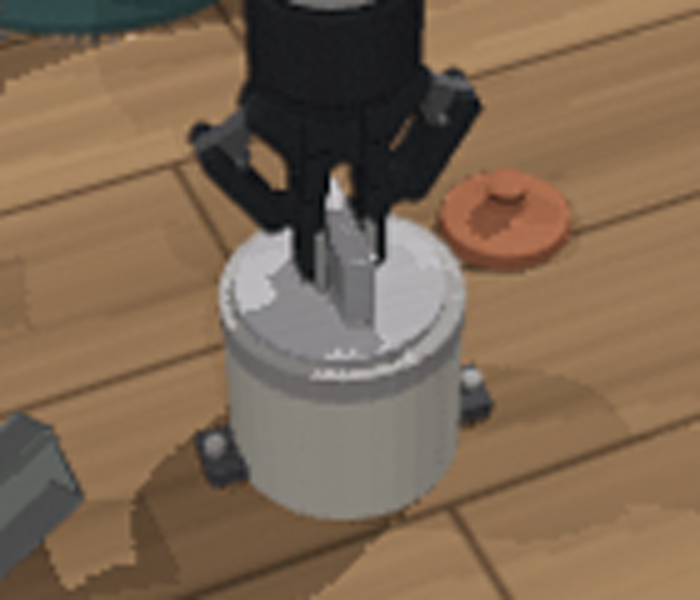

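The flange is down: the force jumped to 21 N at TCP 0.1328. I ease slightly and twist clockwise.

```bash
python3 -m jog '[[[-0.0003,-0.0006,0,0.1,1],[-0.0003,-0.0006,0,0.26,1],[-0.0003,-0.0006,0,0.42,1],[-0.0003,-0.0006,0,0.58,1],[-0.0003,-0.0006,0,0.72,1]]]' 100;python3 -c "
from workcell import arm
o=arm.get_obs();print(o['moment'],o['ft_force'])"
```

```text
time_s: 26.68
tool_pos: [0.4966, -0.0353, 0.1329]
orientation: [[0.683, 0.002, 0.731], [-0.731, 0.0, 0.683], [0.001, -1.0, 0.002]]
ft_force: [-3.0, 2.9, 14.6]
gripper_width: 0.0147
[0.43486934 0.69119807 0.13096175] [-2.95958415  2.8679192  14.58770624]
```

```bash
python3 -m jog '[[[0,0,0,0.16,1],[0,0,0,0.32,1],[0,0,0,0.48,1],[0,0,0,0.64,1],[0,0,0,0.78,1],[0,0,0,0.845,1],[0,0,0,0.845,1]]]' 100;python3 - <<'E'
from h import *
o=arm.get_obs(); R=o['orientation'];print(o['moment'],o['ft_force'],np.degrees(np.arctan2(R[1,0],R[0,0])))
s=arm.read_camera("scene"); crop(s["pixels"],240,130,380,250,5,"pics/s25.png")
t=arm.read_camera("top"); crop(t["pixels"],270,190,470,290,4,"pics/t25.png")
c=arm.read_camera("wrist"); cv2.imwrite("pics/w25.png",c["pixels"][:,:,::-1])
E
```

```text
time_s: 27.55
tool_pos: [0.4966, -0.0352, 0.1329]
orientation: [[-0.09, 0.002, 0.996], [-0.996, 0.0, -0.09], [-0.001, -1.0, 0.002]]
ft_force: [-3.4, 3.9, 15.5]
gripper_width: 0.0151
[ 0.53418984  0.63231176 -0.12784494] [-3.3979236   3.91146823 15.51843763] -95.15422133110468
```

View pics/s25.png

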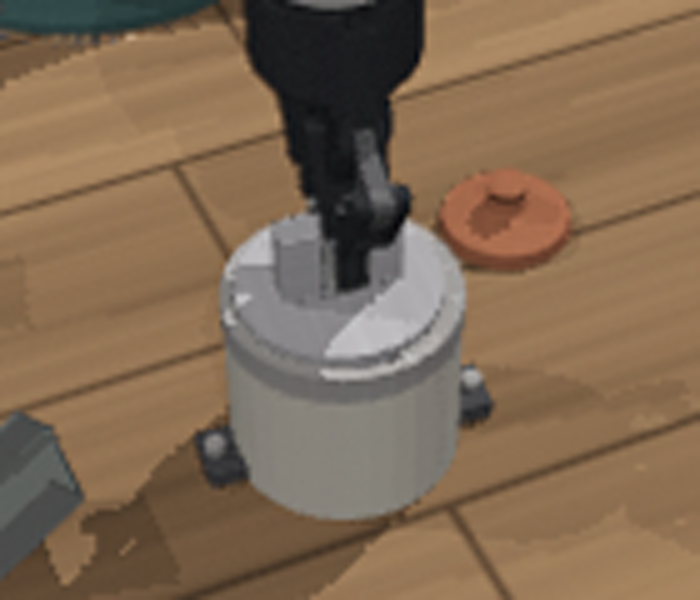

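View pics/w25.png

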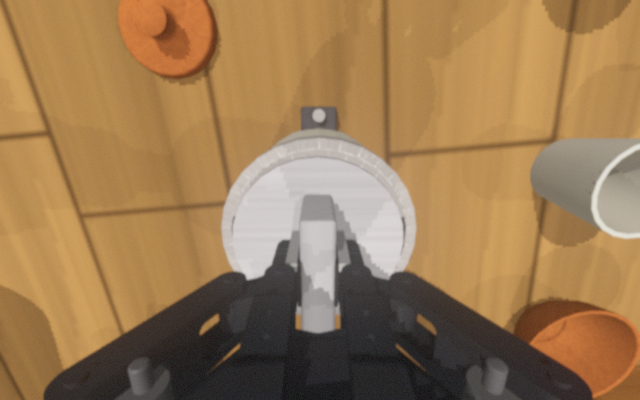

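View pics/t25.png

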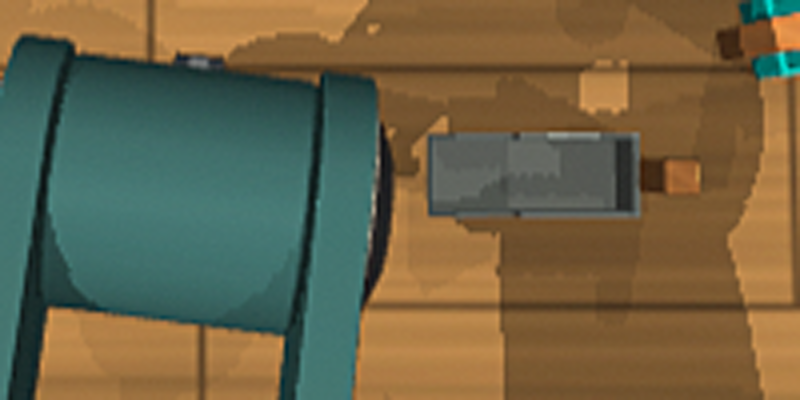

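The lid is turned with the bar at -95.2°, in line with the jar's foot at (319,118) in the wrist view. The flange is on the collar with about 18 N of push, and the scoop is undisturbed. One settling move and a full look before I hand in.

```bash
python3 -m jog '[[[0,0,0,0,1],[0,0,0,0,1],[0,0,0,0,1]]]' 100;python3 - <<'E'
from h import *
s=arm.read_camera("scene"); cv2.imwrite("pics/s26.png",s["pixels"][:,:,::-1])
E
```

```text
time_s: 28.08
tool_pos: [0.4966, -0.0352, 0.1329]
orientation: [[-0.089, 0.002, 0.996], [-0.996, 0.0, -0.089], [-0.001, -1.0, 0.002]]
ft_force: [-3.1, 4.1, 14.8]
gripper_width: 0.015
```

View pics/s26.png

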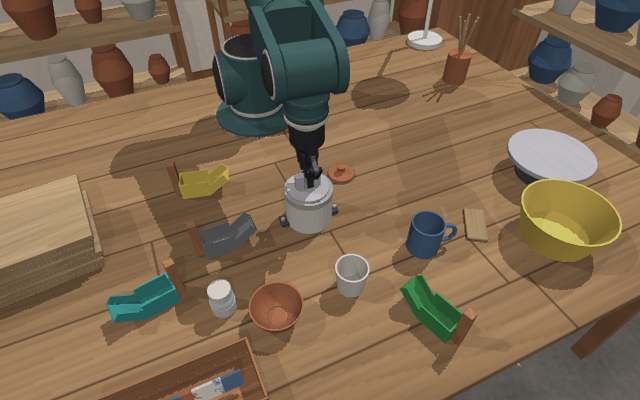

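The scene shows the lid on the jar at (308,195), the scoop upright at (228,238), every bystander where it was and no loose balls. I hand the job in.

```bash
python3 -c "
from workcell import arm
print(arm.sign_off())"
```

```text
the job is handed in; nothing more can be done
None
```

I poured the balls into the jar, set the empty scoop down upright, and handed in at 28 s (limit 64 s) with the lid fitted, twisted and still held down.

**Pouring:** The arm could not tilt the tool, so I tipped the scoop by pressing its lip on the jar's outer wall and raising the post. The wall held the balls back until the lip cleared the rim. An earlier try at letting the scoop pivot in a slack grip failed. It dropped about 25 mm onto the bench twice, staying level with no balls lost.

**Scoop:** I swung it upright by pressing its lip on the bench, then released it between its old spot and the jar.

**Lid:** It went into the slots, seat contact came at the predicted height, and I pressed it home and turned it clockwise.

**Last checks:**
- **Lid height:** the tool stood at 0.1329 m, against 0.133 m expected with the flange on the collar.
- **Push:** about 17 N down, more than the spring's 12 N, so the flange is on the collar.
- **Turn:** tool yaw was -95.1°, a quarter turn from the jar's -5.3°.
- **Grip:** still closed on the bar with 100 N set.
- **Bench:** the bystanders looked unmoved and the scoop stands upright, empty and untouched.

**Not confirmed or not matching:**
- I could not count all six balls in the jar, because parts of its floor were in shadow. The scoop is empty and no ball showed anywhere else.
- A sideways force of about 5 N remained on the lid.
- The gripper read 15 mm on the 16 mm bar.

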